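Load the carving jig

TASK

Load the carving jig: lift the hold-down arm by its crossbar past its balance point and ease it back until it leans on the iron rest by itself, without letting it drop or forcing it against the rest. Then lay the narrow limewood blank in the jig's channel and slide it gently home, flush against the end stop. Leave the arm open, let go of everything, and leave the other things on the bench where they are.

Things in the scene. Friction and masses are not known exactly. Their poses are not given: they have to be found in the camera images.
- jig: Carving jig, fixed on the bench, origin on the bench under it, front (-x) to the robot side. Plywood bed x -120 to +105, y +-80, top z 20 mm. On it two wooden rails 12 mm high, 16 mm wide run along x from -120 to +45 and form a channel about y=0, 56 mm wide, open at the front. The end stop, 70 mm wide with its top at z 56, closes its far end.
- jig_home (a point): Middle of the end stop's face at bed height: x +45, y 0, z 20 mm in the jig's frame; axes as the jig's (x points into the stop). A blank that is home touches this face.
- stop: The end stop's black rubber face pad, 66 mm wide, 12 mm thick, 34 mm high; origin at jig_home, moving with the pad. It gives about 1 mm per 8 N and springs back. Do not press the blank on it with more than about 20 N.
- hinge (a point): Middle of the hold-down arm's hinge axis, which runs along the jig's y: x +90, y 0, z 70 mm in the jig's frame, between two steel cheeks; axes as the jig's.
- holddown (a joint): Arm angle, rad: 0 closed (level over the channel, too low for a blank), grows as the arm is lifted up and back, 1.57 upright. Counterweighted: it falls shut below its balance point (somewhere in 0.7 to 1.1; about 2 N lifts it), falls back beyond it, little damped: let go even 0.1 rad early it slams. Turn it slower than 1 rad/s throughout. It meets the rest somewhere in 1.55 to 2.0: lead it until felt.
- handle (a point): Centre of the arm's round steel crossbar, 14 mm thick, along the jig's y, 110 mm clear between the fork's two side bars; 180 mm from the hinge; 70 mm above the bench when closed. Axes turn with the arm: x towards the hinge, y along the bar. A pad bar crosses the fork 75 mm nearer the hinge.
- blank_center (a point): Centre (half-way up) of the narrow blank for the jig: loose half-carved limewood block, 110 mm long (x) x 50 mm wide (y) x 45 mm high, about 0.16 kg, lying on the bench, leaf pattern up; either end may go first.
- wide_center (a point): Centre of another carved block, 100 x 78 x 30 mm, too wide for the channel: leave it. The two blocks may lie in either place.
- mallet: Round carving mallet standing head down, head 80 mm across, 240 mm high; origin under it. Leave it.
- gouge: Carving gouge lying on the bench, about 235 mm long, wooden handle; origin at the ferrule, underside. Leave it.
- rest: Loose, heavy iron rest (9 kg) behind the jig; the open arm's side bars lean on its two posts. Origin: front middle of its base's underside. The posts, 34 mm wide, 200 mm high, with rubber buffers in front that give about 1 mm per 8 N, are clamped anywhere along 40 mm of the base, not measured. Do not press the arm on it with more than about 15 N (10 N at the crossbar).
Not all that is in view belongs to the job. What is shaped like the part that bears blank_center but green or yellow is not meant.

How it is judged:
By the outcome, as a careful person would: the job done as asked, in the order asked, and still so for the second after the job is handed in, with the robot touching nothing.
It also fails if it takes over 70 s, if anything falls off the work surface, if the arm or the gripper's body presses on something with over 40 N, if the wrist force passes 120 N, or if a joint passes its speed limit or range.

ROBOT

A 6-joint arm with a two-finger parallel gripper is mounted at the origin on the work surface. World frame = base frame: x ahead of the robot, y to its left, z up, the work surface at z = 0. Lengths are in m, angles in degrees, forces in N, time in s.
With the tool pointing down it reaches from about 0.4 to 0.825 m from the base axis. Payload 7 kg.
Tool frame: the origin (TCP) lies between the finger pads; the fingertips stand 14 mm ahead of it and the grasp point (between the pads) lies 5 mm behind it (r.tips_ahead is the distance from the TCP to the fingertips, in m); z points along the fingers, y is the direction in which the jaws open and shut (so a half turn about z gives the same grasp; the last joint's range is limited). The gripper opens to 88 mm and grips with 3 to 60 N. Pads are 19 mm wide; open, the fingers measure 130 mm over their backs; the gripper's body (78 mm by 193 mm) begins 47 mm behind the grasp point.
Start: joints at [91.908, 20.546, 0.682, 0, -70.136, -16.507], TCP at [0.17, 0.653, 0.215] pointing down, gripper open.
Joint ranges: [-176.03, 176.03], [-82.01, 121.73], [-58.28, 71.71], [-173.87, 95.51], [-174.79, -0.11], [-173.66, 173.66]. Speed limits (degrees/s): [136.94, 136.94, 172.46, 180, 180, 180].

INTERFACE

Orientations are given as [roll, pitch, yaw] about the fixed x, y, z axes, in that order (R = Rz(yaw) Ry(pitch) Rx(roll)).
In Python, from plant import r gives the robot as it stands.
- The arm moves only by the tool apply_moves, never from a script. Its arguments are lists of equal length, an entry for each row: "slide": the shift along the tool's x, y, z as a fraction of full scale, a list of three; "turn": the turn, a rotation vector about the tool's x, y, z as a fraction of full scale, a list of three; "jaw": the closure, from 0 (fully open) to 1 (shut). In form: {"slide": [[dx, dy, dz], ...], "turn": [[wx, wy, wz], ...], "jaw": [jaw, ...]}. A call has 1 to 8 rows; each row shifts and turns the commanded pose from where the row before left it, along the tool's axes as they then stand; what a row does not reach is not made up. Full scale, the value 1, is 0.1 m for a shift and 1.5 rad for a turn. A row lasts 1/10 s, in which the tool goes at most 50 mm and 8.59 degrees, less where a joint would pass 70% of its speed; a pose out of reach is approached as far as the arm can. A call with a number of a shift or a turn outside -1 to 1 is refused whole. A call with a gripper value outside its range is refused whole. The fingers move at their own pace and stop on an object; "newtons" is the grip in N (left out, the last holds). Time passes only in rows, so rows that do not move let the fingers close. It gives the time, the measured TCP pose, the force and the opening at its end, in the units of the state.
- r.get_state(): the state, without advancing time (a new reading comes with each control period).
- r.capture(name): name is "side" or "top" or "wrist"; returns a dict with "pixels" (480x640x3 uint8, blue, green, red), "depth" (480x640 float32, m along the optical axis (not along the pixel's ray), 0 where there is no reading), "fx", "fy", "cx", "cy" (pixels), "rvec" (rotation vector, rad) and "tvec" (3), from world to camera coordinates, as OpenCV has them. Camera axes: x right, y down, z forward; pixel columns grow to the right and rows downward; lengths in m; the calibration is good to about 2 mm. A picture is of the moment at which its call begins.
- r.close_job(): hands the job in, once; it reports no verdict.
The state is a dict: "time_s": time; "joints": joint angles; "qd": joint speeds; "joint_torque": joint torques, N m; "tcp_pos": TCP position; "eef_rot": TCP orientation; "contact_force": force on the tool from outside, world axes, zero at the start; "moment": the same for the moment, N m; "gripper_width": finger opening in m.
Only numpy, scipy, OpenCV 4.12 (cv2) and the standard library are available. Lean on these libraries where they do the work, as an engineer would, in place of code of your own. Each camera call takes 0.05 s, during which the arm holds its last target.

## Working session

There is one attempt and no reset: what is moved stays moved. The work goes in short steps, Python scripts to look and compute and a tool call to move; the robot and the scene stay as the last step left them, time stands still between calls to the robot, and variables do not carry over. Pictures are saved under pics/ and viewed, and the job is handed in when it is done.

Besides the shell and the picture viewer there is one more tool, called after "Request:" as name(argument=value, ...) on one line, values as JSON. apply_moves: Moves the arm, as the interface text tells. Shift numbers are shares of 0.1 m and turn numbers shares of 1.5 rad, none past 1 either way. Its arguments: {"type":"object","properties":{"slide":{"type":"array"},"turn":{"type":"array"},"jaw":{"type":"array"},"newtons":{"type":"number"}},"required":["slide","turn","jaw"]}

```bash
ls; mkdir -p pics
python3 - <<'E'
from plant import r
import cv2,numpy as np,pickle
print(r.get_state(), r.tips_ahead)
for n in ("side","top"):
    c=r.capture(n); cv2.imwrite(f"pics/{n}0.png",c["pixels"]); pickle.dump(c,open(f"pics/{n}0.pkl","wb"))
    print(n,c["fx"],c["cx"],c["rvec"],c["tvec"])
E
```

```text
pics
{'time_s': 0.0, 'joints': array([ 9.19074751e+01,  2.05918801e+01,  6.33441220e-01, -2.12295766e-02,
       -7.01370929e+01, -1.65038772e+01]), 'qd': array([0.08205245, 0.05091199, 0.0518929 , 0.01586188, 0.03771248,
       0.04232744]), 'joint_torque': array([ 3.16430132e-04, -5.82714593e+01,  2.93050826e+01,  6.99717432e+00,
        7.11073910e-03, -1.48600216e-04]), 'tcp_pos': array([0.17003334, 0.65269277, 0.21451168]), 'eef_rot': array([ 1.79902734e+02, -8.00660687e-03, -1.46036252e+01]), 'contact_force': array([0.45467983, 0.18464313, 0.24540751]), 'moment': array([ 0.04513764, -0.03879876, -0.00944474]), 'gripper_width': 0.08761296003741208} 0.014
side 501.120931772685 330.3399722511083 [ 2.33991891 -0.39852847  0.14977648] [-0.48923099  0.140729    0.9748106 ]
top 498.32412429739077 320.9468355008467 [ 2.06380913 -2.15837714  0.21762395] [-0.03860354  0.52424604  0.91927297]
```

View pics/side0.png

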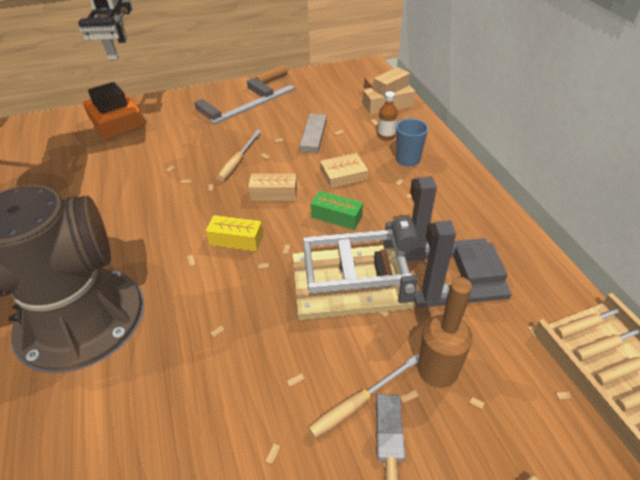

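View pics/top0.png

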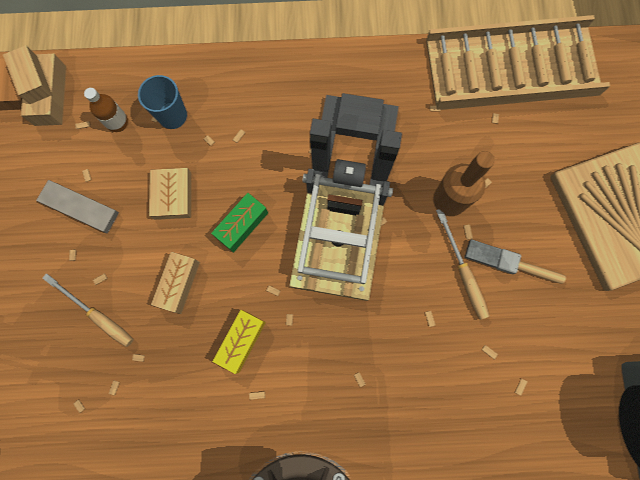

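The side view shows the jig at about (350,270), with the closed fork. The narrow blank is probably at side (273,187), top (175,282), and the wide block at top (168,192). The green and yellow blocks are decoys. Next I'll measure these.

```bash
cat > h.py <<'E'
import cv2,numpy as np,pickle
def cloud(c):
    R,_=cv2.Rodrigues(np.array(c["rvec"],float)); t=np.array(c["tvec"],float).ravel()
    v,u=np.mgrid[0:480,0:640]; d=c["depth"].astype(float)
    P=np.stack([(u-c["cx"])/c["fx"]*d,(v-c["cy"])/c["fy"]*d,d],-1)
    W=(P-t)@R   # R^T (P-t)
    W[d<=0]=np.nan
    return W
def load(n): return pickle.load(open(f"pics/{n}.pkl","rb"))
def proj(c,p):
    return cv2.projectPoints(np.array(p,float).reshape(-1,1,3),np.array(c["rvec"],float),np.array(c["tvec"],float),np.array([[c["fx"],0,c["cx"]],[0,c["fy"],c["cy"]],[0,0,1.]]),None)[0].reshape(-1,2)
E
python3 - <<'E'
from h import *
c=load("top0");W=cloud(c)
np.set_printoptions(precision=4,suppress=True)
for n,(u,v) in dict(narrow=(175,282),wide=(168,192),yellow=(238,341),green=(238,222),barL=(303,272),bar=(335,276),barR=(365,280),padbar=(335,237),hingeL=(308,178),hingeR=(388,190),postL=(320,130),postR=(390,143),iron=(360,115),mallet=(483,158),bedFL=(293,289),bedFR=(368,297),railL=(305,255),bench=(430,350)).items(): print(n,W[v,u])
def rect(seed,zlo,zhi,win=45):
    u,v=seed; m=np.zeros((480,640),bool); m[v-win:v+win,u-win:u+win]=1
    m&=(W[...,2]>zlo)&(W[...,2]<zhi)
    n,l=cv2.connectedComponents(m.astype(np.uint8)); m=l==l[v,u]
    p=W[m][:,:2]; return cv2.minAreaRect((p*1000).astype(np.float32)),np.nanmedian(W[m][:,2]),m.sum(),np.nanmean(p,0)
for n,s,h in (("narrow",(175,282),45),("wide",(168,192),30),("yellow",(238,341),45),("green",(238,222),45)):
    z=W[s[1],s[0],2]; print(n,rect(s,z-.008,z+.008))
big=cv2.resize(c["pixels"][80:310,260:420],None,fx=3.4,fy=2.6*1,interpolation=cv2.INTER_CUBIC)
big=cv2.resize(c["pixels"][80:310,250:450],None,fx=2.6,fy=2.6,interpolation=cv2.INTER_CUBIC); cv2.imwrite("pics/topz.png",big)
s=load("side0"); cv2.imwrite("pics/sidez.png",cv2.resize(s["pixels"][160:340,270:530],None,fx=3,fy=3,interpolation=cv2.INTER_CUBIC))
E
```

```text
narrow [0.4508 0.2251 0.0437]
wide [0.6375 0.2455 0.0329]
yellow [0.333  0.1032 0.0469]
green [0.5643 0.1008 0.0476]
barL [ 0.4547 -0.0253  0.0747]
bar [ 0.4443 -0.0852  0.0756]
barR [ 0.4338 -0.1407  0.0796]
padbar [ 0.52   -0.089   0.0718]
hingeL [ 0.6341 -0.0423  0.0919]
hingeR [ 0.6068 -0.1962  0.0795]
postL [ 0.6833 -0.0684  0.2005]
postR [ 0.653  -0.1875  0.2021]
iron [ 0.7859 -0.1555  0.0377]
mallet [ 0.6046 -0.3305  0.2397]
bedFL [ 0.4316 -0.0011  0.0001]
bedFR [ 0.4072 -0.1499  0.0179]
railL [ 0.4871 -0.0303  0.0748]
bench [ 0.2995 -0.2661  0.0041]
narrow (((452.01953125, 230.01986694335938), (51.75689697265625, 109.79741668701172), 70.53150177001953), np.float64(0.046167175637415), np.int64(1522), array([0.451 , 0.2289]))
wide (((639.509521484375, 247.05398559570312), (100.86687469482422, 80.55680847167969), 0.4203709661960602), np.float64(0.031390411918232566), np.int64(1830), array([0.6383, 0.2459]))
yellow (((333.1317138671875, 105.15203857421875), (50.62614822387695, 109.80459594726562), 60.13227462768555), np.float64(0.046220956626829485), np.int64(1583), array([0.3324, 0.1048]))
green (((568.9620361328125, 101.20968627929688), (51.17976760864258, 109.94269561767578), 47.690120697021484), np.float64(0.046301111830257397), np.int64(1380), array([0.5679, 0.1008]))
```

View pics/topz.png

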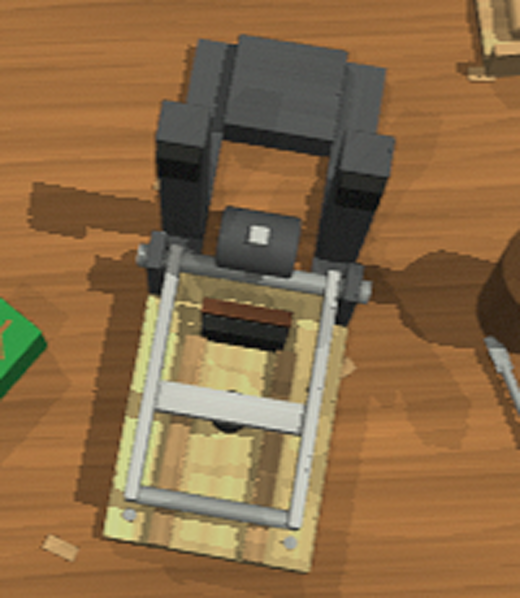

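View pics/sidez.png

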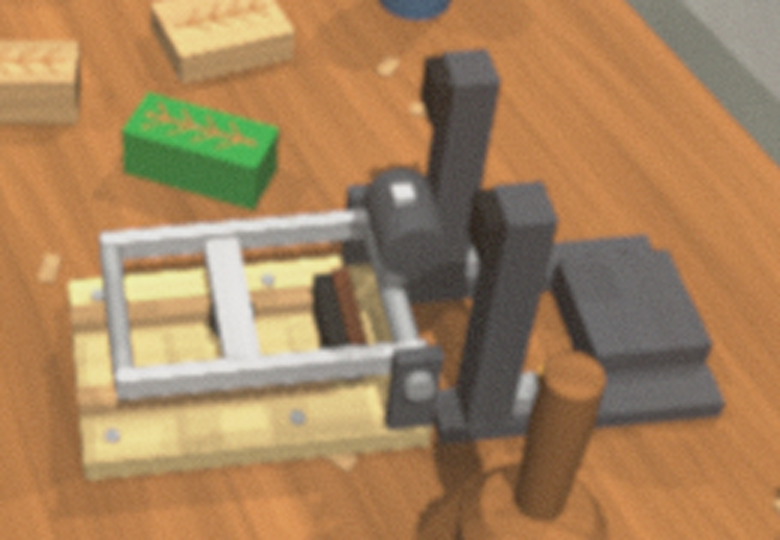

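Run:
```python
from h import *
np.set_printoptions(precision=4,suppress=True)
def loc(p,o,yaw):
    a=np.radians(yaw);R=np.array([[np.cos(a),-np.sin(a)],[np.sin(a),np.cos(a)]]); q=p.copy(); q[:,:2]=(p[:,:2]-o)@R; return q
o=np.array([.5328,-.099]);yaw=-10.3
Ws={n:cloud(load(n)).reshape(-1,3) for n in("top0","side0")}
for it in range(3):
  for n,W in Ws.items():
    W=W[~np.isnan(W[:,0])]
    q=loc(W,o,yaw); q=q*1000
    b=q[(abs(q[:,0]+90)<16)&(abs(q[:,1])<45)&(q[:,2]>62)&(q[:,2]<85)]
    k=np.polyfit(b[:,1],b[:,0],1); print(n,"bar x=",k[1],"slope deg",np.degrees(k[0]),len(b),"z98",np.percentile(b[:,2],95), "xrange",np.percentile(b[:,0],[3,97]))
    for s in(1,-1):
        b=q[(abs(q[:,1]*s-62)<16)&(abs(q[:,0]+15)<60)&(q[:,2]>62)&(q[:,2]<95)]
        k=np.polyfit(b[:,0],b[:,1],1);print("  side",s,k[1],np.degrees(k[0]),len(b),np.percentile(b[:,2],95),np.percentile(b[:,1],[3,97]))
    b=q[(abs(q[:,2]-20)<5)&(q[:,0]<0)&(q[:,0]>-150)&(abs(q[:,1])<110)]
    print("  bed x",np.percentile(b[:,0],[1,3]),"y",np.percentile(b[:,1],[1,3,97,99]))
    b=q[(abs(q[:,2]-199)<6)&(q[:,0]>60)&(q[:,0]<260)&(abs(q[:,1])<120)]
    for s in(1,-1):
        e=b[b[:,1]*s>0]; print("  post",s,len(e),e.min(0),e.max(0)) if len(e) else 0
    b=q[(abs(q[:,2]-56)<6)&(abs(q[:,0]-60)<25)&(abs(q[:,1])<34)]
    print("  stop top x",np.percentile(b[:,0],[3,97]),np.percentile(b[:,1],[3,97]),len(b)) if len(b) else 0
  break
```

```text
top0 bar x= -88.2064308214418 slope deg 2.3212764201982163 352 z98 80.22612462806798 xrange [-94.8685 -80.9239]
  side 1 59.76684463885514 -2.65691371628599 427 83.78186210424754 [48.0866 68.1065]
  side -1 -56.727484164358394 -2.2424976840347988 389 83.74141596597006 [-62.7231 -47.8433]
  bed x [-118.0201 -115.6201] y [-75.0949 -72.8285  81.6981  83.7829]
  post 1 454 [119.8048  41.0245 193.5702] [163.1146  75.4218 204.9728]
  post -1 463 [115.2076 -82.8818 193.4185] [158.6402 -48.3086 204.8627]
  stop top x [47.3794 71.5519] [-31.2727  31.6572] 433
side0 bar x= -88.8023508223693 slope deg 1.9793882873867985 247 z98 77.42480392668527 xrange [-95.5768 -81.8064]
  side 1 57.435621910561444 -2.190188905376674 523 80.14656101825753 [50.8126 66.022 ]
  side -1 -61.78553613185282 -2.236198917090837 615 80.40902143666462 [-66.0415 -52.1228]
  bed x [-118.381  -115.9635] y [-78.2623 -76.4257  77.9521  81.0155]
  post 1 291 [119.3951  38.5736 193.0531] [161.8254  73.5695 202.0762]
  post -1 383 [114.4962 -84.8024 193.138 ] [156.5829 -48.2277 201.8819]
  stop top x [46.7306 70.5994] [-32.3064  30.2079] 317
```

```bash
cat >> h.py <<'E'
O=np.array([.5338,-.0985]);YAW=-12.55
def loc(p,o=None,yaw=None):
    o=O if o is None else o; yaw=YAW if yaw is None else yaw
    a=np.radians(yaw);R=np.array([[np.cos(a),-np.sin(a)],[np.sin(a),np.cos(a)]]); q=np.array(p,float).copy(); q[...,:2]=(q[...,:2]-o)@R; return q
def glob(p):
    a=np.radians(YAW);R=np.array([[np.cos(a),-np.sin(a)],[np.sin(a),np.cos(a)]]); q=np.array(p,float).copy(); q[...,:2]=q[...,:2]@R.T+O; return q
E
python3 - <<'E'
from h import *
np.set_printoptions(precision=2,suppress=True)
for n in("top0","side0"):
    W=cloud(load(n)).reshape(-1,3); W=W[~np.isnan(W[:,0])]
    q=loc(W)*1000
    b=q[(abs(q[:,0]+90)<12)&(abs(q[:,1])<45)&(q[:,2]>62)&(q[:,2]<85)]
    k=np.polyfit(b[:,1],b[:,0],1); print(n,"bar x=",k[1],"slope deg",np.degrees(k[0]),len(b),"z",np.percentile(b[:,2],[50,95]), "xrange",np.percentile(b[:,0],[3,97]))
    for s in(1,-1):
        b=q[(abs(q[:,1]*s-62)<16)&(abs(q[:,0]+15)<60)&(q[:,2]>62)&(q[:,2]<95)]
        k=np.polyfit(b[:,0],b[:,1],1);print("  side",s,k[1],np.degrees(k[0]),len(b),np.percentile(b[:,2],95),np.percentile(b[:,1],[3,97]))
    b=q[(abs(q[:,2]-20)<5)&(q[:,0]<0)&(q[:,0]>-150)&(abs(q[:,1])<110)]
    print("  bed x",np.percentile(b[:,0],[1,3]),"y",np.percentile(b[:,1],[1,3,97,99]))
    b=q[(abs(q[:,2]-199)<6)&(q[:,0]>60)&(q[:,0]<260)&(abs(q[:,1])<120)]
    for s in(1,-1):
        e=b[b[:,1]*s>0]; print("  post",s,len(e),np.percentile(e,1,axis=0),np.percentile(e,99,axis=0))
    b=q[(abs(q[:,2]-180)<14)&(q[:,0]>60)&(q[:,0]<260)&(abs(q[:,1])<120)]
    print("  buffers", np.percentile(b,1,axis=0))
    b=q[(abs(q[:,2]-56)<4)&(abs(q[:,0]-60)<25)&(abs(q[:,1])<34)]
    print("  stop top x",np.percentile(b[:,0],[3,97]),np.percentile(b[:,1],[3,97]),len(b))
    b=q[(abs(q[:,2]-32)<4)&(q[:,0]<30)&(q[:,0]>-115)&(abs(q[:,1])<60)]
    for s in (1,-1):
        e=b[b[:,1]*s>0]; print("  rail y",np.percentile(e[:,1],[3,10,50,90,97]))
E
```

```text
top0 bar x= -89.02281455529813 slope deg -0.0486049606715854 355 z [76.85 80.32] xrange [-95.03 -82.08]
  side 1 59.31174738414988 -0.11113777188666002 415 83.78887032950394 [47.98 65.93]
  side -1 -57.14826870542537 -0.006879682596277176 397 83.72097332085112 [-63.23 -48.06]
  bed x [-118.05 -116.64] y [-77.62 -75.85  78.59  80.5 ]
  post 1 454 [117.41  46.59 194.36] [158.78  79.64 204.61]
  post -1 463 [117.38 -77.01 194.27] [158.84 -43.87 204.38]
  buffers [116.52 -74.7  168.03]
  stop top x [46.77 70.64] [-30.29  32.02] 400
  rail y [29.82 30.83 37.54 43.92 45.  ]
  rail y [-42.14 -41.01 -34.5  -28.16 -27.  ]
side0 bar x= -89.5224376520703 slope deg 0.0769181950106514 251 z [74.51 77.41] xrange [-95.97 -82.9 ]
  side 1 56.70087372393417 0.06478619831107113 522 80.14880393655953 [50.1  64.16]
  side -1 -62.28508791594068 -0.05924840825923779 621 80.40056453466596 [-66.28 -50.18]
  bed x [-118.31 -116.53] y [-80.45 -79.19  74.83  77.91]
  post 1 291 [116.76  44.05 193.14] [157.36  77.59 201.48]
  post -1 383 [116.64 -79.26 193.45] [157.49 -45.23 201.2 ]
  buffers [116.48 -79.58 166.43]
  stop top x [45.85 69.76] [-32.01  31.44] 290
  rail y [26.76 27.92 34.91 42.37 44.74]
  rail y [-45.23 -44.53 -42.23 -32.29 -28.98]
```

Jig pose is about (0.534, -0.099), yaw -12.6°. The bar top, rails, bed edges and post height all match the given sizes. The block at (0.452, 0.230) measures 110×51×46 mm, so it is the narrow blank. I'm moving towards the handle now.

Request:
apply_moves(slide=[[0.39, 0.25, 0], [0.39, 0.25, 0], [0.39, 0.25, 0], [0.39, 0.25, 0], [0.39, 0.25, 0], [0.39, 0.25, 0], [0.39, 0.25, 0], [0.39, 0.25, 0]], turn=[[0, 0, 0], [0, 0, 0], [0, 0, 0], [0, 0, 0], [0, 0, 0], [0, 0, 0], [0, 0, 0], [0, 0, 0]], jaw=[0, 0, 0, 0, 0.5, 0.5, 0.5, 0.5], newtons=8)

```text
time_s: 0.9
tcp_pos: [0.4225, 0.3793, 0.2153]
eef_rot: [180.0, 0.0, -14.6]
contact_force: [0.3, 0.5, -0.3]
gripper_width: 0.0609
```

Request:
apply_moves(slide=[[0, 0, 0], [0, 0, 0], [0, 0, 0], [0, 0, 0], [0, 0, 0], [0, 0, 0], [0, 0, 0], [0, 0, 0]], turn=[[0, 0, 0.1], [0, 0, 0.1], [0, 0, 0.1], [0, 0, 0.1], [0, 0, 0.1], [0, 0, 0.1], [0, 0, 0.1], [0, 0, 0.1]], jaw=[0.5, 0.5, 0.5, 0.5, 0.5, 0.5, 0.5, 0.5])

```text
time_s: 1.7
tcp_pos: [0.4215, 0.3808, 0.2151]
eef_rot: [180.0, -0.0, -83.7]
contact_force: [0.3, -0.4, 0.4]
gripper_width: 0.0436
```

Request:
apply_moves(slide=[[0, 0, 0], [0, 0, 0], [0, 0, 0], [0.443, -0.124, 0], [0.443, -0.124, 0], [0.443, -0.124, 0], [0.443, -0.124, 0], [0.443, -0.124, 0]], turn=[[0, 0, 0.1], [0, 0, 0.1], [0, 0, 0.02], [0, 0, 0], [0, 0, 0], [0, 0, 0], [0, 0, 0], [0, 0, 0]], jaw=[0.5, 0.5, 0.5, 0.5, 0.5, 0.5, 0.5, 0.5])

```text
time_s: 2.5
tcp_pos: [0.4348, 0.1496, 0.2155]
eef_rot: [-180.0, 0.0, -102.0]
contact_force: [1.4, -0.7, 0.6]
gripper_width: 0.0438
```

Request:
apply_moves(slide=[[0.443, -0.124, 0], [0.443, -0.124, 0], [0.443, -0.124, 0], [0.443, -0.124, 0], [0.443, -0.124, 0], [0, 0, 0], [0, 0, 0]], turn=[[0, 0, 0], [0, 0, 0], [0, 0, 0], [0, 0, 0], [0, 0, 0], [0, 0, 0], [0, 0, 0]], jaw=[0.5, 0.5, 0.5, 0.5, 0.5, 0.5, 0.5])

```text
time_s: 3.2
tcp_pos: [0.4484, -0.0794, 0.2152]
eef_rot: [180.0, -0.0, -102.3]
contact_force: [0.4, 0.3, -0.5]
gripper_width: 0.044
```

Run:
```python
from plant import r
from h import *
s=r.get_state();print(s["tcp_pos"],s["eef_rot"],s["joints"],loc(s["tcp_pos"]))
c=r.capture("wrist"); cv2.imwrite("pics/w1.png",c["pixels"]); pickle.dump(c,open("pics/w1.pkl","wb"))
W=cloud(c).reshape(-1,3);W=W[~np.isnan(W[:,0])];q=loc(W)*1000
b=q[(abs(q[:,0]+90)<14)&(abs(q[:,1])<45)&(q[:,2]>62)&(q[:,2]<85)]
print(len(b),b.mean(0) if len(b) else 0,np.percentile(b,[3,97],axis=0) if len(b) else 0)
```

```text
[ 0.44840645 -0.0794451   0.21523685] [ 1.79973137e+02 -4.06557376e-03 -1.02309194e+02] [ 1.48538597e+01 -6.57833703e-01 -2.56616220e+01 -9.53871193e-03
 -6.50219686e+01 -2.71590246e+01] [-8.74936923e-02  4.43258936e-05  2.15236848e-01]
1895 [-88.75406662  -1.97146753  74.82384367] [[-95.43974905 -42.64238898  70.53738116]
 [-82.08243175  42.02402876  77.28932498]]
```

View pics/w1.png

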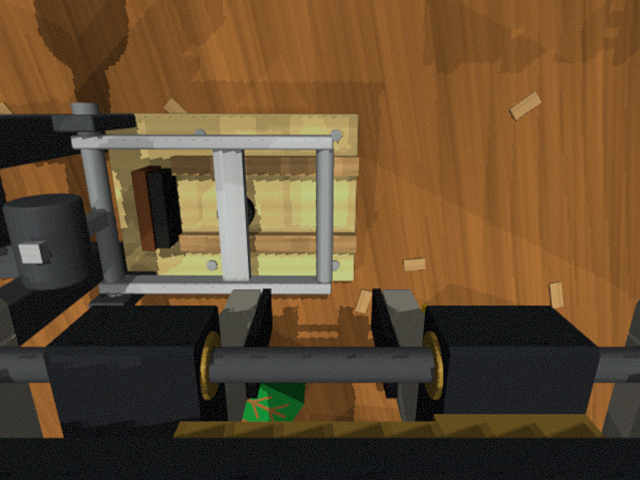

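The wrist view shows the bar at (325,210) between the side bars, with nothing in the fingers' way. The bar is at jig x ≈ -88.8. I'm descending and gripping lightly.

Request:
apply_moves(slide=[[0, 0.013, 0.3], [0, 0, 0.3], [0, 0, 0.3], [0, 0, 0.3], [0, 0, 0.2], [0, 0, 0.1], [0, 0, 0], [0, 0, 0]], turn=[[0, 0, 0], [0, 0, 0], [0, 0, 0], [0, 0, 0], [0, 0, 0], [0, 0, 0], [0, 0, 0], [0, 0, 0]], jaw=[0.5, 0.5, 0.5, 0.5, 0.5, 0.5, 0.5, 0.5])

```text
time_s: 4.05
tcp_pos: [0.4482, -0.0772, 0.0662]
eef_rot: [-180.0, 0.0, -102.1]
contact_force: [-0.2, -0.1, 0.5]
gripper_width: 0.0437
```

Request:
apply_moves(slide=[[0, 0, 0], [0, 0, 0], [0, 0, 0], [0, 0, 0], [0, 0, 0], [0, 0, 0]], turn=[[0, 0, 0], [0, 0, 0], [0, 0, 0], [0, 0, 0], [0, 0, 0], [0, 0, 0]], jaw=[0.7, 1, 1, 1, 1, 1], newtons=12)

```text
time_s: 4.65
tcp_pos: [0.4466, -0.0781, 0.0655]
eef_rot: [179.9, -0.0, -102.3]
contact_force: [-5.7, 3.4, 14.7]
gripper_width: 0.003
```

Run:
```python
from plant import r
from h import *
s=r.get_state();print(s["tcp_pos"],s["contact_force"],s["moment"],s["gripper_width"])
c=r.capture("side"); cv2.imwrite("pics/s2.png",cv2.resize(c["pixels"][140:360,220:520],None,fx=2.6,fy=2.6,interpolation=cv2.INTER_CUBIC))
c=r.capture("wrist"); cv2.imwrite("pics/w2.png",c["pixels"])
```

```text
[ 0.44659966 -0.07805207  0.06547992] [-5.70292894  3.41820588 14.68051275] [ 1.08897837  1.7356855  -0.0337397 ] 0.002980137468896844
```

View pics/s2.png

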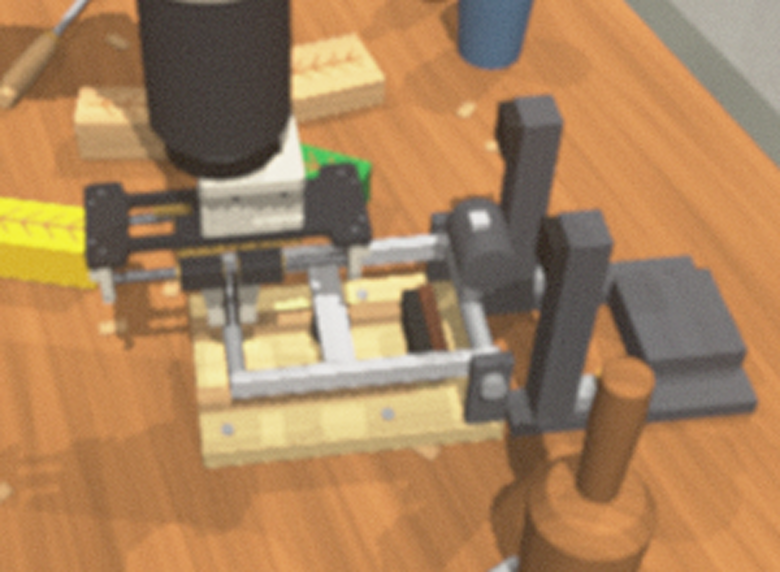

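View pics/w2.png

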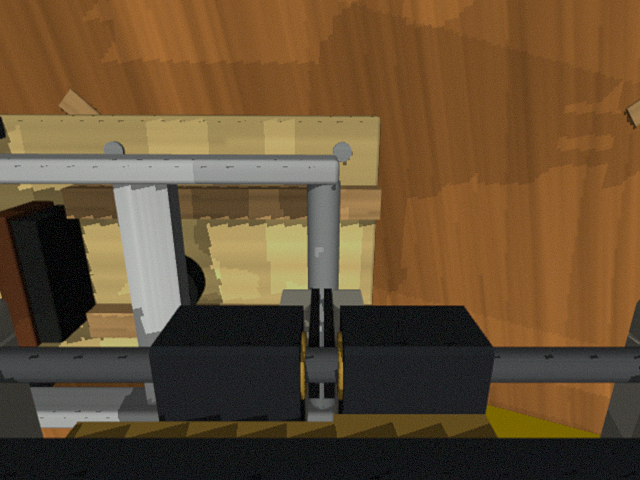

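Run:
```python
from plant import r
from h import *
np.set_printoptions(precision=1,suppress=True)
c=r.capture("wrist"); W=cloud(c); q=loc(W)*1000
for (v,u) in [(200,322),(240,322),(270,322),(285,318),(295,322),(320,313),(320,330),(350,313),(370,322),(390,313),(405,320),(415,320),(300,295),(300,350),(170,200)]: print((u,v),q[v,u])
```

```text
(322, 200) [-88.1 -47.8  76.1]
(322, 240) [-88.2 -31.   76.8]
(322, 270) [-88.3 -17.3  76.5]
(318, 285) [-86.6  -9.8  75.6]
(322, 295) [-88.4  -5.1  75.7]
(313, 320) [-84.9  -8.2 102.9]
(330, 320) [-91.2  -8.9 104.1]
(313, 350) [-86.  -31.8 157.4]
(322, 370) [-88.  -28.2 159.7]
(313, 390) [-85.3   7.6 122.1]
(320, 405) [-87.7  54.2  75.4]
(320, 415) [-87.8  57.7  78.2]
(295, 300) [-77.5 -10.6  91.5]
(350, 300) [-99.4 -10.7  91.5]
(200, 170) [-40.5 -60.2  79.1]
```

Run:
```python
from h import *
np.set_printoptions(precision=1,suppress=True)
c=load("w1"); W=cloud(c); q=loc(W)*1000
m=(q[...,2]>150)&(q[...,2]<290); 
print(np.nanmin(q[m],0),np.percentile(q[m][:,2],[0,1,5]))
for (v,u) in [(292,240),(292,255),(292,268),(320,260),(320,390),(300,240),(292,380),(292,400),(370,240)]: print((u,v),q[v,u])
cv2.imwrite("pics/w1d.png",cv2.resize(c["pixels"][270:440,180:460],None,fx=2.8,fy=2.8))
```

```text
[-124.6  -27.3  150. ] [150.  150.1 150.6]
(240, 292) [-52.4 -11.1 232.8]
(255, 292) [-58.5 -10.7 231.9]
(268, 292) [-63.7  -9.9 230.2]
(260, 320) [-63.7  -9.8 253.4]
(390, 320) [-111.9   -9.6  252.7]
(240, 300) [-53.8 -11.2 240.2]
(380, 292) [-111.4   -9.9  229.7]
(400, 292) [-119.2  -11.4  232.8]
(240, 370) [-68.3 -29.5 309.5]
```

View pics/w1d.png

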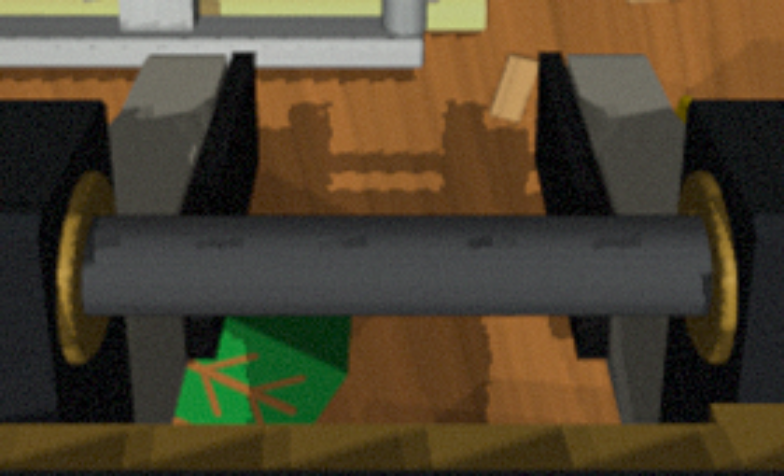

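Run:
```python
from h import *
np.set_printoptions(precision=1,suppress=True)
c=load("w1"); q=loc(cloud(c))*1000
for u in (245,255,262,378,385):
    print(u,[ (v,round(float(q[v,u,2]),1)) for v in range(280,298,2)])
s=load("side0"); print(proj(s,[[.17,.653,.201],[.17,.653,.228]]))
W=cloud(s)*1000
for v in range(36,62,3): print(v,W[v,104],W[v,112],W[v,118])
cv2.imwrite("pics/sg.png",cv2.resize(s["pixels"][0:90,60:160],None,fx=6,fy=6,interpolation=cv2.INTER_CUBIC))
```

```text
245 [(280, 73.9), (282, 76.9), (284, 78.6), (286, 79.3), (288, 78.5), (290, 231.7), (292, 233.6), (294, 235.7), (296, 237.0)]
255 [(280, 73.5), (282, 77.3), (284, 79.6), (286, 78.8), (288, 79.1), (290, 231.5), (292, 231.9), (294, 235.9), (296, 237.3)]
262 [(280, 72.3), (282, 76.2), (284, 79.2), (286, 81.1), (288, 79.2), (290, 79.4), (292, 230.3), (294, 232.7), (296, 234.5)]
378 [(280, -0.5), (282, -0.2), (284, -0.4), (286, -2.4), (288, 226.7), (290, 228.6), (292, 230.7), (294, 231.8), (296, 233.5)]
385 [(280, -0.3), (282, -0.8), (284, -0.3), (286, -1.1), (288, -1.3), (290, 231.1), (292, 232.8), (294, 235.6), (296, 236.9)]
[[120.7  59. ]
 [117.4  48.9]]
36 [157.1 565.2 298.1] [174.5 561.3 297.1] [187.3 562.9 294.6]
39 [155.  564.3 291.7] [168.7 605.4 273. ] [175.5 695.4 235.4]
42 [150.8 585.2 276.7] [167.7 592.4 271.1] [173.1 697.9 226.8]
45 [147.6 594.9 265.8] [165.9 588.3 265.7] [ 116.8 1400.3  -66.3]
48 [145.5 593.3 259.4] [163.8 587.6 258.9] [ 113.7 1394.5  -75.5]
51 [  59.8 1394.3  -79. ] [160.8 595.6 248.5] [ 109.7 1401.4  -90. ]
54 [  54.8 1407.   -95.9] [159.3 587.7 244.6] [ 106.2 1401.4 -101.7]
57 [  51.6 1401.9 -105.4] [156.4 595.3 234.1] [169.5 601.3 229.3]
60 [  47.3 1406.7 -119.2] [154.  596.4 226.3] [  99.8 1393.1 -121.8]
```

View pics/sg.png

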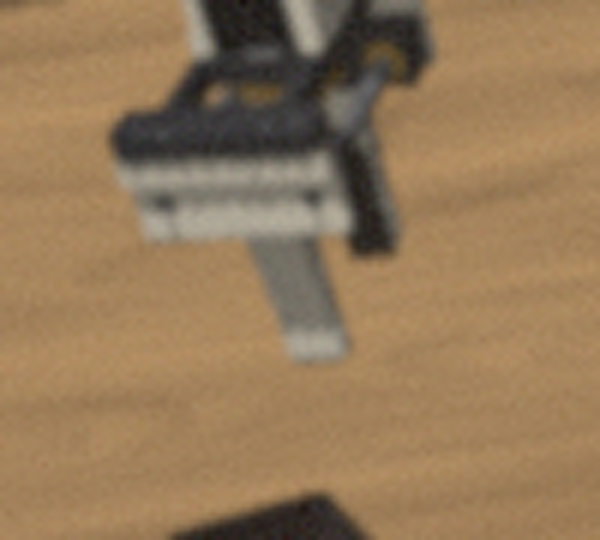

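In both cameras the fingertips sit about 12 mm above the reported TCP height, not 14 mm below it, so the pads closed above the bar. The tip depths and the upward force both agree with that. From here I'll use tips = TCP z + 12 mm. I'm opening, going 26 mm lower and gripping again.

Request:
apply_moves(slide=[[0, 0, 0], [0, 0, 0], [0, 0, 0], [0, 0, 0], [0, 0, 0.13], [0, 0, 0.13], [0, 0, 0]], turn=[[0, 0, 0], [0, 0, 0], [0, 0, 0], [0, 0, 0], [0, 0, 0], [0, 0, 0], [0, 0, 0]], jaw=[0.5, 0.5, 0.5, 0.5, 0.5, 0.5, 0.5])

```text
time_s: 5.5
tcp_pos: [0.4462, -0.0782, 0.0381]
eef_rot: [179.8, -0.1, -102.3]
contact_force: [-0.4, -1.4, 0.9]
gripper_width: 0.0434
```

Request:
apply_moves(slide=[[0, 0, 0], [0, 0, 0], [0, 0, 0], [0, 0, 0], [0, 0, 0], [0, 0, 0]], turn=[[0, 0, 0], [0, 0, 0], [0, 0, 0], [0, 0, 0], [0, 0, 0], [0, 0, 0]], jaw=[0.7, 1, 1, 1, 1, 1], newtons=12)

```text
time_s: 6.1
tcp_pos: [0.4463, -0.0779, 0.0396]
eef_rot: [179.9, -0.0, -102.3]
contact_force: [-5.0, 3.9, 5.0]
gripper_width: 0.0134
```

Run:
```python
import numpy as np
th=[0,.02]+[round(.02+.05*i,3) for i in range(1,41)]
for a,b in zip(th[:-1],th[1:]):
    print(b, round(-1.8*(np.cos(a)-np.cos(b)),3), round(-1.8*(np.sin(b)-np.sin(a)),3))
```

```text
0.02 -0.0 -0.036
0.07 -0.004 -0.09
0.12 -0.009 -0.09
0.17 -0.013 -0.089
0.22 -0.017 -0.088
0.27 -0.022 -0.087
0.32 -0.026 -0.086
0.37 -0.03 -0.085
0.42 -0.035 -0.083
0.47 -0.039 -0.081
0.52 -0.043 -0.079
0.57 -0.047 -0.077
0.62 -0.05 -0.075
0.67 -0.054 -0.072
0.72 -0.058 -0.069
0.77 -0.061 -0.066
0.82 -0.064 -0.063
0.87 -0.067 -0.06
0.92 -0.07 -0.056
0.97 -0.073 -0.053
1.02 -0.075 -0.049
1.07 -0.078 -0.045
1.12 -0.08 -0.041
1.17 -0.082 -0.037
1.22 -0.084 -0.033
1.27 -0.085 -0.029
1.32 -0.087 -0.025
1.37 -0.088 -0.02
1.42 -0.089 -0.016
1.47 -0.089 -0.011
1.52 -0.09 -0.007
1.57 -0.09 -0.002
1.62 -0.09 0.002
1.67 -0.09 0.007
1.72 -0.089 0.011
1.77 -0.089 0.016
1.82 -0.088 0.02
1.87 -0.087 0.024
1.92 -0.085 0.029
1.97 -0.084 0.033
2.02 -0.082 0.037
```

Request:
apply_moves(slide=[[0, 0.01, -0.036], [0, -0.004, -0.09], [0, -0.009, -0.09], [0, -0.013, -0.089]], turn=[[0, 0, 0], [0, 0, 0], [0, 0, 0], [0, 0, 0]], jaw=[1, 1, 1, 1])

```text
time_s: 6.5
tcp_pos: [0.4488, -0.0784, 0.0708]
eef_rot: [180.0, -0.0, -102.3]
contact_force: [0.2, -1.2, -2.6]
gripper_width: 0.0139
```

Request:
apply_moves(slide=[[0, -0.017, -0.088], [0, -0.022, -0.087], [0, -0.026, -0.086], [0, -0.03, -0.085], [0, -0.035, -0.083], [0, -0.039, -0.081], [0, -0.043, -0.079], [0, -0.047, -0.077]], turn=[[0, 0, 0], [0, 0, 0], [0, 0, 0], [0, 0, 0], [0, 0, 0], [0, 0, 0], [0, 0, 0], [0, 0, 0]], jaw=[1, 1, 1, 1, 1, 1, 1, 1])

```text
time_s: 7.3
tcp_pos: [0.4719, -0.0836, 0.1367]
eef_rot: [179.7, -0.0, -102.3]
contact_force: [-11.6, 6.8, 5.7]
gripper_width: 0.0134
```

Request:
apply_moves(slide=[[0, -0.05, -0.075], [0, -0.054, -0.072], [0, -0.058, -0.069], [0, -0.061, -0.066], [0, -0.064, -0.063], [0, -0.067, -0.06]], turn=[[0, 0, 0], [0, 0, 0], [0, 0, 0], [0, 0, 0], [0, 0, 0], [0, 0, 0]], jaw=[1, 1, 1, 1, 1, 1])

```text
time_s: 7.9
tcp_pos: [0.5066, -0.0917, 0.1788]
eef_rot: [179.8, -0.1, -102.3]
contact_force: [-12.6, 2.9, 15.9]
gripper_width: 0.0135
```

Run:
```python
from plant import r
from h import *
s=r.get_state();print(loc(s["tcp_pos"]),s["contact_force"],s["moment"],s["joints"])
c=r.capture("side"); cv2.imwrite("pics/s3.png",cv2.resize(c["pixels"][100:360,220:520],None,fx=2.3,fy=2.3,interpolation=cv2.INTER_CUBIC))
```

```text
[-0.02799391  0.00073389  0.17878456] [-12.57652708   2.91932264  15.86365062] [1.35745012 4.91486376 0.00530178] [ 1.15977498e+01  7.21822390e+00 -2.21915363e+01 -1.98851136e-02
 -6.08197118e+01 -2.38403382e+01]
```

View pics/s3.png

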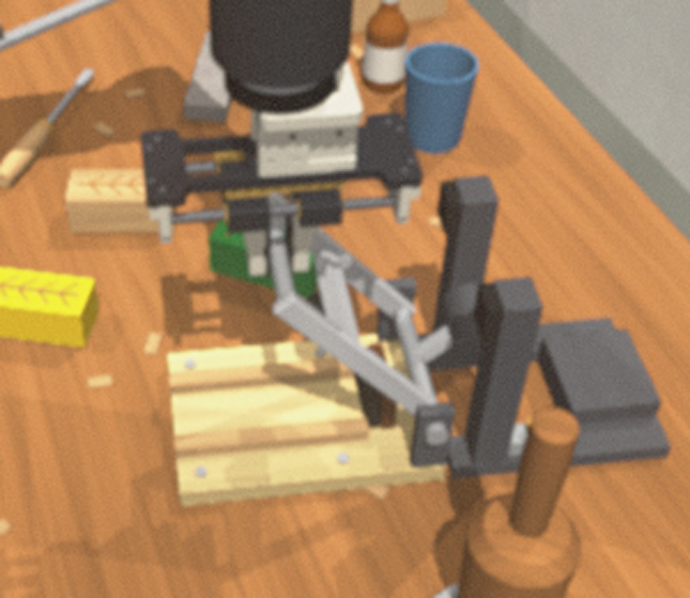

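Run:
```python
from h import *
from scipy.optimize import least_squares
P=np.array([[.4463,-.0779,.0396],[.4488,-.0784,.0708],[.4719,-.0836,.1367],[.5066,-.0917,.1788]])
q=loc(P)*1000; print(q)
X=q[:,[0,2]]
f=least_squares(lambda c: np.hypot(*(X-c).T)-180,[90,40]); print(f.x,f.fun)
d=X-f.x; print(np.arctan2(d[:,1],-d[:,0]))
c=np.array([90,q[0,2]]); print(np.hypot(*(X-c).T))
```

```text
[[-89.88554628   1.09479202  39.6       ]
 [-87.33663364   1.14996742  70.8       ]
 [-63.65865171   1.09364617 136.7       ]
 [-28.02768604   0.72719686 178.8       ]]
[90.25730657 43.14939101] [ 0.17781665 -0.26640888  0.116181   -0.0210368 ]
[-0.01970065  0.15445559  0.54613739  0.85367776]
[179.88554628 180.06032775 181.76740975 182.50253333]
```

Request:
apply_moves(slide=[[0, 0.01, -0.035], [0, 0, 0]], turn=[[0, 0, 0], [0, 0, 0]], jaw=[1, 1])

```text
time_s: 8.15
tcp_pos: [0.5097, -0.0919, 0.1816]
eef_rot: [-179.8, -0.0, -102.3]
contact_force: [1.7, -4.3, -4.7]
gripper_width: 0.0138
```

Request:
apply_moves(slide=[[0, -0.075, -0.053], [0, -0.073, -0.053], [0, -0.075, -0.049], [0, -0.078, -0.045]], turn=[[0, 0, 0], [0, 0, 0], [0, 0, 0], [0, 0, 0]], jaw=[1, 1, 1, 1])

```text
time_s: 8.55
tcp_pos: [0.5384, -0.098, 0.2015]
eef_rot: [-180.0, -0.0, -102.3]
contact_force: [-0.8, -3.8, -0.7]
gripper_width: 0.0136
```

Request:
apply_moves(slide=[[0, -0.08, -0.041], [0, -0.082, -0.037], [0, -0.084, -0.033], [0, -0.085, -0.029]], turn=[[0, 0, 0], [0, 0, 0], [0, 0, 0], [0, 0, 0]], jaw=[1, 1, 1, 1])

```text
time_s: 8.95
tcp_pos: [0.5706, -0.1047, 0.2148]
eef_rot: [-180.0, -0.0, -102.3]
contact_force: [-0.1, -2.6, 0.5]
gripper_width: 0.0131
```

```bash
cat >> h.py <<'E'
def ang(s):
    q=loc(s["tcp_pos"])*1000; d=q[[0,2]]-np.array([90.26,43.15]); f=np.array(s["contact_force"]); a=np.radians(YAW)
    fx=f[0]*np.cos(a)+f[1]*np.sin(a); th=np.arctan2(d[1],-d[0])
    return dict(R=np.hypot(*d),th=th,y=q[1],Frad=-fx*np.cos(th)+f[2]*np.sin(th),Ftan=fx*np.sin(th)+f[2]*np.cos(th))
E
python3 -c "
from plant import r
from h import *
s=r.get_state();print(ang(s),s['contact_force'],s['joints'])"
```

```text
{'R': np.float64(179.59723072647103), 'th': np.float64(1.271275291387017), 'y': np.float64(1.920459005320865), 'Frad': np.float64(0.3205948586931286), 'Ftan': np.float64(0.6264686008818643)} [-0.05560979 -2.56918669  0.49116876] [ 8.91014251e+00  1.16923593e+01 -1.16974931e+01  5.81982322e-03
 -6.66014609e+01 -2.11736090e+01]
```

Request:
apply_moves(slide=[[0, -0.087, -0.025], [0, -0.088, -0.02], [0, -0.089, -0.016], [0, -0.089, -0.011]], turn=[[0, 0, 0], [0, 0, 0], [0, 0, 0], [0, 0, 0]], jaw=[1, 1, 1, 1])

```text
time_s: 9.35
tcp_pos: [0.6051, -0.112, 0.2218]
eef_rot: [-180.0, 0.0, -102.3]
contact_force: [0.3, -3.1, -0.1]
gripper_width: 0.0132
```

Request:
apply_moves(slide=[[0, -0.04, -0.003], [0, -0.03, -0.002], [0, -0.02, -0.001], [0, 0, 0]], turn=[[0, 0, 0], [0, 0, 0], [0, 0, 0], [0, 0, 0]], jaw=[1, 1, 1, 1])

```text
time_s: 9.75
tcp_pos: [0.6131, -0.1138, 0.2222]
eef_rot: [180.0, 0.0, -102.3]
contact_force: [1.1, -2.3, -1.3]
gripper_width: 0.0135
```

```bash
python3 -c "
from plant import r
from h import *
s=r.get_state();print(ang(s),s['contact_force'],s['joints'])
c=r.capture('side'); cv2.imwrite('pics/s4.png',cv2.resize(c['pixels'][60:340,280:540],None,fx=2.4,fy=2.1,interpolation=cv2.INTER_CUBIC))
"
```

```text
{'R': np.float64(179.2571277964508), 'th': np.float64(1.5174303001047298), 'y': np.float64(2.3106929425949563), 'Frad': np.float64(-1.4031900781469309), 'Ftan': np.float64(1.5338251658481714)} [ 1.12734453 -2.32903759 -1.31937715] [ 7.38984272e+00  1.55179645e+01 -5.61209404e+00 -1.77180617e-02
 -6.88721322e+01 -1.96492650e+01]
```

View pics/s4.png

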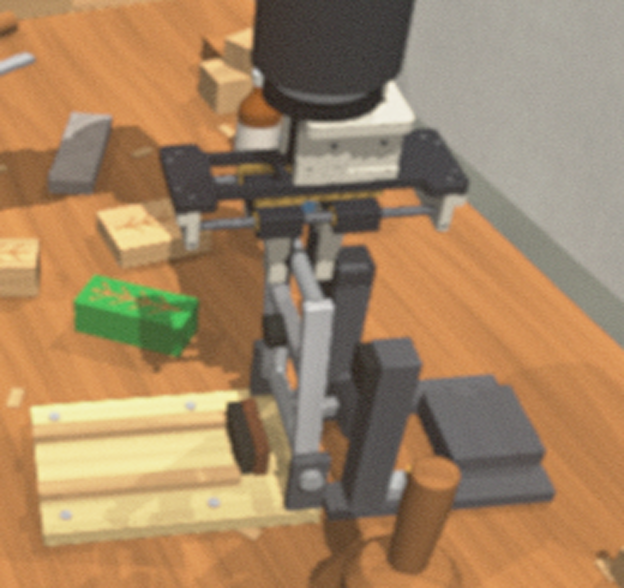

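Request:
apply_moves(slide=[[0, -0.03, 0], [0, -0.03, 0], [0, 0, 0]], turn=[[0, 0, 0], [0, 0, 0], [0, 0, 0]], jaw=[1, 1, 1])

```text
time_s: 10.1
tcp_pos: [0.6194, -0.1152, 0.2225]
eef_rot: [-180.0, 0.0, -102.3]
contact_force: [1.2, -1.1, -0.8]
gripper_width: 0.0133
```

Request:
apply_moves(slide=[[0, -0.03, 0], [0, -0.03, 0], [0, 0, 0]], turn=[[0, 0, 0], [0, 0, 0], [0, 0, 0]], jaw=[1, 1, 1])

```text
time_s: 10.4
tcp_pos: [0.6253, -0.1165, 0.2223]
eef_rot: [-180.0, 0.0, -102.3]
contact_force: [0.9, -0.9, -0.5]
gripper_width: 0.0133
```

Request:
apply_moves(slide=[[0, -0.03, 0.001], [0, -0.02, 0.001], [0, 0, 0]], turn=[[0, 0, 0], [0, 0, 0], [0, 0, 0]], jaw=[1, 1, 1])

```text
time_s: 10.7
tcp_pos: [0.63, -0.1176, 0.2221]
eef_rot: [-180.0, 0.0, -102.3]
contact_force: [0.8, 0.5, -1.1]
gripper_width: 0.0139
```

```bash
python3 -c "
from plant import r
from h import *
s=r.get_state();print(ang(s),s['contact_force'])
"
```

```text
{'R': np.float64(179.15937551124284), 'th': np.float64(1.6142052371089564), 'y': np.float64(2.2775929621591153), 'Frad': np.float64(-1.029221671402505), 'Ftan': np.float64(0.7145671027865056)} [ 0.79983342  0.51309965 -1.05926096]
```

Request:
apply_moves(slide=[[0, -0.02, 0.001], [0, -0.02, 0.001], [0, 0, 0]], turn=[[0, 0, 0], [0, 0, 0], [0, 0, 0]], jaw=[1, 1, 1])

```text
time_s: 11.0
tcp_pos: [0.6338, -0.1184, 0.2219]
eef_rot: [-180.0, 0.0, -102.3]
contact_force: [1.1, -1.3, -1.1]
gripper_width: 0.0134
```

Request:
apply_moves(slide=[[0, -0.02, 0.001], [0, 0, 0]], turn=[[0, 0, 0], [0, 0, 0]], jaw=[1, 1])

```text
time_s: 11.2
tcp_pos: [0.6357, -0.1188, 0.2218]
eef_rot: [-180.0, -0.0, -102.3]
contact_force: [1.5, -1.6, -1.3]
gripper_width: 0.0134
```

```bash
python3 -c "
from plant import r
from h import *
s=r.get_state();print(ang(s),s['contact_force'])
c=r.capture('side'); cv2.imwrite('pics/s5.png',cv2.resize(c['pixels'][160:320,370:490],None,fx=4.5,fy=3.7,interpolation=cv2.INTER_CUBIC))
"
```

```text
{'R': np.float64(179.15930153758026), 'th': np.float64(1.6468055489737374), 'y': np.float64(2.2732942741056603), 'Frad': np.float64(-1.1678935634646472), 'Ftan': np.float64(1.9480011642588055)} [ 1.54255578 -1.60149989 -1.31244501]
```

View pics/s5.png

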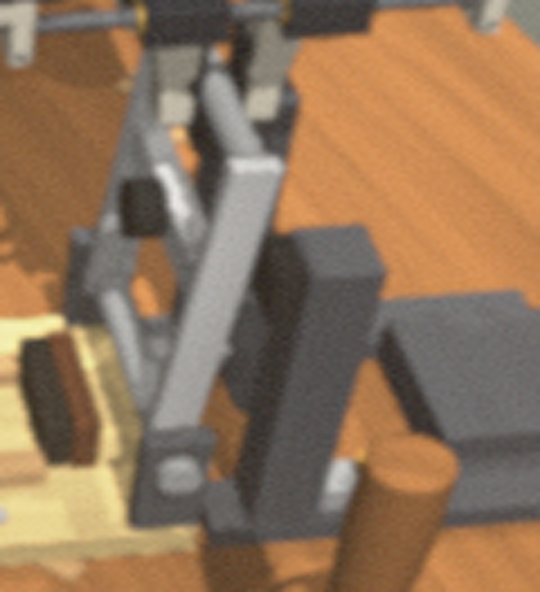

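The side bar is now just in front of the buffer and not touching yet, with the arm pulling about +2 N backwards. I'm continuing in 2 mm steps.

Request:
apply_moves(slide=[[0, -0.02, 0.002], [0, 0, 0]], turn=[[0, 0, 0], [0, 0, 0]], jaw=[1, 1])

```text
time_s: 11.45
tcp_pos: [0.6377, -0.1193, 0.2217]
eef_rot: [-180.0, -0.0, -102.3]
contact_force: [1.8, -0.4, -0.6]
gripper_width: 0.0136
```

Request:
apply_moves(slide=[[0, -0.02, 0.002], [0, 0, 0]], turn=[[0, 0, 0], [0, 0, 0]], jaw=[1, 1])

```text
time_s: 11.65
tcp_pos: [0.6397, -0.1197, 0.2215]
eef_rot: [-180.0, -0.0, -102.3]
contact_force: [1.2, -1.1, -0.6]
gripper_width: 0.0135
```

Request:
apply_moves(slide=[[0, -0.02, 0.002], [0, 0, 0]], turn=[[0, 0, 0], [0, 0, 0]], jaw=[1, 1])

```text
time_s: 11.85
tcp_pos: [0.6416, -0.1202, 0.2213]
eef_rot: [-180.0, -0.0, -102.3]
contact_force: [0.5, -0.2, -0.9]
gripper_width: 0.0136
```

Request:
apply_moves(slide=[[0, -0.02, 0.002], [0, 0, 0]], turn=[[0, 0, 0], [0, 0, 0]], jaw=[1, 1])

```text
time_s: 12.05
tcp_pos: [0.6436, -0.1206, 0.2211]
eef_rot: [-180.0, -0.0, -102.3]
contact_force: [2.0, -0.4, -0.3]
gripper_width: 0.0136
```

Request:
apply_moves(slide=[[0, 0, 0]], turn=[[0, 0, 0]], jaw=[1])

```text
time_s: 12.15
tcp_pos: [0.6434, -0.1206, 0.2211]
eef_rot: [-180.0, -0.0, -102.3]
contact_force: [1.5, -1.4, -0.7]
gripper_width: 0.0135
```

```bash
python3 -c "
from plant import r
from h import *
s=r.get_state();print(ang(s),s['contact_force'])
c=r.capture('side'); cv2.imwrite('pics/s6.png',cv2.resize(c['pixels'][160:320,370:490],None,fx=4.5,fy=3.7,interpolation=cv2.INTER_CUBIC))
s=r.get_state();print(ang(s),s['contact_force'])
"
```

```text
{'R': np.float64(179.22692409620436), 'th': np.float64(1.6912814622715866), 'y': np.float64(2.292839582499461), 'Frad': np.float64(-0.49620718253521157), 'Ftan': np.float64(1.8658506764758584)} [ 1.51403809 -1.44883816 -0.71687366]
{'R': np.float64(179.21256065183397), 'th': np.float64(1.6909490279060642), 'y': np.float64(2.2684963246823204), 'Frad': np.float64(0.17845391838276106), 'Ftan': np.float64(1.5373282887729356)} [ 1.43714224 -0.6665267  -0.0071027 ]
```

View pics/s6.png

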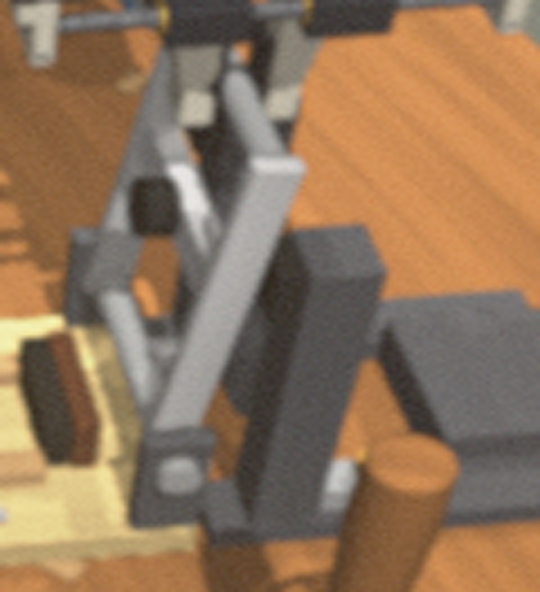

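Request:
apply_moves(slide=[[0, -0.02, 0.002], [0, 0, 0]], turn=[[0, 0, 0], [0, 0, 0]], jaw=[1, 1])

```text
time_s: 12.4
tcp_pos: [0.6448, -0.1209, 0.2209]
eef_rot: [179.9, -0.0, -102.3]
contact_force: [-1.3, 0.2, 1.7]
gripper_width: 0.0137
```

Request:
apply_moves(slide=[[0, -0.02, 0.003], [0, 0, 0]], turn=[[0, 0, 0], [0, 0, 0]], jaw=[1, 1])

```text
time_s: 12.6
tcp_pos: [0.6461, -0.1212, 0.2206]
eef_rot: [179.9, -0.0, -102.3]
contact_force: [-5.5, 1.8, 3.8]
gripper_width: 0.0137
```

Request:
apply_moves(slide=[[0, -0.02, 0.003], [0, 0, 0]], turn=[[0, 0, 0], [0, 0, 0]], jaw=[1, 1])

```text
time_s: 12.8
tcp_pos: [0.6471, -0.1215, 0.2205]
eef_rot: [179.8, -0.0, -102.3]
contact_force: [-10.0, 3.5, 7.3]
gripper_width: 0.0136
```

Contact felt, but I stepped once too often before reading the force, which reached about 10–11 N. I'm backing off now to a light touch.

Request:
apply_moves(slide=[[0, 0.04, -0.006], [0, 0, 0]], turn=[[0, 0, 0], [0, 0, 0]], jaw=[1, 1])

```text
time_s: 13.0
tcp_pos: [0.6449, -0.1209, 0.2209]
eef_rot: [180.0, 0.0, -102.3]
contact_force: [-2.5, -0.3, 0.7]
gripper_width: 0.0135
```

```bash
python3 -c "
from plant import r
from h import *
s=r.get_state();print(ang(s),s['contact_force'])
"
```

```text
{'R': np.float64(179.19578058630168), 'th': np.float64(1.6999799214853444), 'y': np.float64(2.2622515466026147), 'Frad': np.float64(0.4270280126520955), 'Ftan': np.float64(-2.4783059925929884)} [-2.52541542 -0.28731681  0.74273649]
```

Request:
apply_moves(slide=[[0, 0.01, -0.001], [0, 0, 0], [0, 0, 0], [0, 0, 0], [0, 0, 0]], turn=[[0, 0, 0], [0, 0, 0], [0, 0, 0], [0, 0, 0], [0, 0, 0]], jaw=[1, 0.82, 0.78, 0.74, 0.7])

```text
time_s: 13.5
tcp_pos: [0.6444, -0.1207, 0.2209]
eef_rot: [-180.0, 0.0, -102.3]
contact_force: [-0.6, 0.2, -0.2]
gripper_width: 0.0246
```

```bash
python3 -c "
from plant import r
from h import *
s=r.get_state();print(ang(s),s['contact_force'],s['gripper_width'])
c=r.capture('side'); cv2.imwrite('pics/s7.png',cv2.resize(c['pixels'][120:320,330:490],None,fx=3.6,fy=2.9,interpolation=cv2.INTER_CUBIC))
"
```

```text
{'R': np.float64(179.1784635950873), 'th': np.float64(1.6970478601195473), 'y': np.float64(2.41008416037171), 'Frad': np.float64(-0.25539101249448765), 'Ftan': np.float64(-0.6375893575630056)} [-0.64644148  0.15498402 -0.17307536] 0.024562912215359396
```

View pics/s7.png

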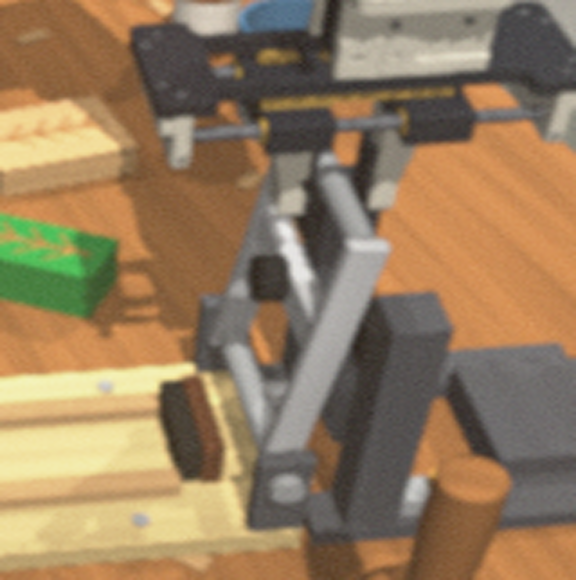

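The arm leans on the rest by itself: force is about 0 and the bar sits still between the open pads. Next I lift clear and go to the blank.

Request:
apply_moves(slide=[[0, 0, -0.1], [0, 0, -0.2], [0, 0, -0.3], [0, 0, -0.15], [0, 0.1, 0], [-0.2, 0.3, 0], [-0.3, 0.3, 0], [-0.3, 0.3, 0]], turn=[[0, 0, 0], [0, 0, 0], [0, 0, 0], [0, 0, 0], [0, 0, 0], [0, 0, 0], [0, 0, 0], [0, 0, 0]], jaw=[0.6, 0.6, 0.5, 0.5, 0.3, 0, 0, 0])

```text
time_s: 14.35
tcp_pos: [0.5621, -0.0208, 0.2957]
eef_rot: [180.0, -0.0, -102.3]
contact_force: [0.6, 0.7, 0.3]
gripper_width: 0.07
```

Request:
apply_moves(slide=[[-0.37, 0.28, 0], [-0.37, 0.28, 0], [-0.37, 0.28, 0], [-0.37, 0.28, 0], [-0.36, 0.27, 0], [-0.36, 0.25, 0], [0, 0, 0], [0, 0, 0]], turn=[[0, 0, 0], [0, 0, 0], [0, 0, 0], [0, 0, 0], [0, 0, 0], [0, 0, 0], [0, 0, -0.1], [0, 0, -0.1]], jaw=[0, 0, 0, 0, 0, 0, 0, 0])

```text
time_s: 15.15
tcp_pos: [0.4488, 0.2297, 0.296]
eef_rot: [180.0, 0.0, -84.6]
contact_force: [-0.5, -0.5, -0.4]
gripper_width: 0.0878
```

Request:
apply_moves(slide=[[0, 0, 0], [0, 0, 0], [0, 0, 0], [0, 0, 0], [0, 0, 0], [0, 0, 0], [0, 0, 0], [0, 0, 0]], turn=[[0, 0, -0.1], [0, 0, -0.1], [0, 0, -0.1], [0, 0, -0.1], [0, 0, -0.1], [0, 0, -0.1], [0, 0, -0.1], [0, 0, -0.065]], jaw=[0, 0, 0, 0, 0, 0, 0, 0])

```text
time_s: 15.95
tcp_pos: [0.4496, 0.2282, 0.296]
eef_rot: [180.0, 0.0, -19.0]
contact_force: [0.7, 0.3, 0.7]
gripper_width: 0.0878
```

Run:
```python
from plant import r
from h import *
np.set_printoptions(precision=4,suppress=True)
print(r.get_state()['joints'])
for n in ("wrist","side","top"):
    c=r.capture(n); cv2.imwrite(f"pics/{n}8.png",c["pixels"]); pickle.dump(c,open(f"pics/{n}8.pkl","wb"))
    W=cloud(c); m=(W[...,2]>.038)&(W[...,2]<.055)&(np.hypot(W[...,0]-.452,W[...,1]-.229)<.075)
    if m.sum()<100: print(n,m.sum()); continue
    k,l,st,_=cv2.connectedComponentsWithStats(m.astype(np.uint8)); i=1+np.argmax(st[1:,4]); m=l==i
    p=W[m]; print(n,m.sum(),np.median(p[:,2]),cv2.minAreaRect((p[:,:2]*1000).astype(np.float32)),p.mean(0))
s=r.get_state(); print(s['tcp_pos'],s['eef_rot'])
```

```text
[ 49.2635   1.6396 -12.7273  -0.0086 -75.641   21.7457]
wrist 4741 0.04444688133848231 ((451.71380615234375, 229.0485382080078), (50.07766342163086, 110.17008209228516), 70.38935089111328) [0.454  0.2282 0.0444]
side 693 0.043704285311778376 ((450.4822082519531, 228.3780517578125), (54.89590835571289, 110.14959716796875), 70.9701156616211) [0.4502 0.2261 0.0435]
top 1504 0.046211087093170414 ((452.1986389160156, 230.22805786132812), (51.45308303833008, 109.90225982666016), 70.31248474121094) [0.4511 0.2292 0.0461]
[0.4497 0.2283 0.296 ] [179.9995   0.0076 -19.4516]
```

View pics/wrist8.png

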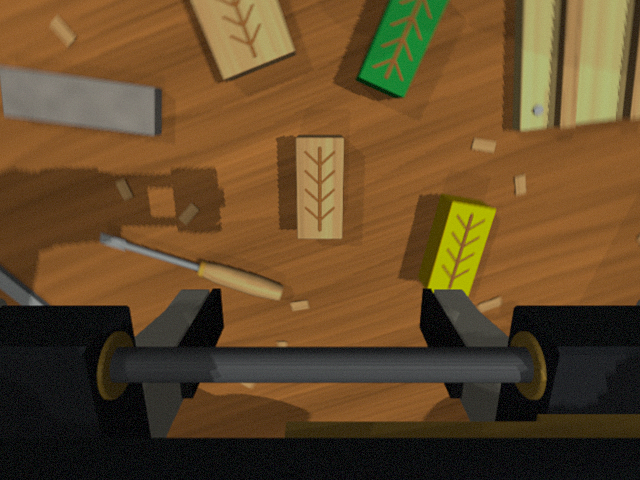

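View pics/side8.png

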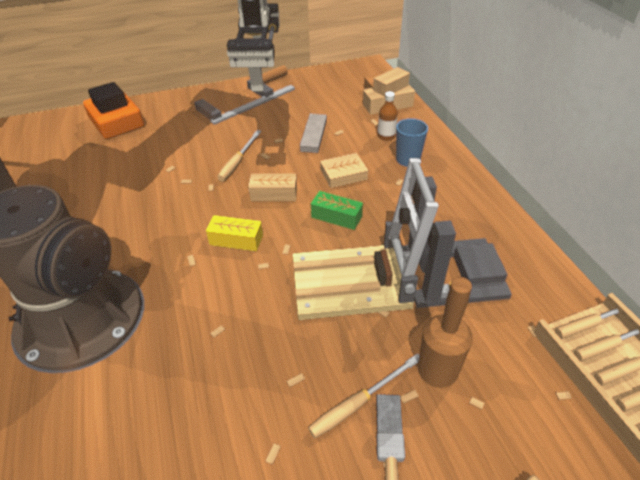

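The wrist view shows the blank at (320,187), lined up with the jaws, and the fork still leaning open. All three cameras agree on (0.4517, 0.229), yaw -19.6°. I'm descending with tips to about 17 mm.

Request:
apply_moves(slide=[[0.016, -0.014, 0.4], [0, 0, 0.5], [0, 0, 0.5], [0, 0, 0.5], [0, 0, 0.4], [0, 0, 0.3], [0, 0, 0.2], [0, 0, 0.1]], turn=[[0, 0, 0], [0, 0, 0], [0, 0, 0], [0, 0, 0], [0, 0, 0], [0, 0, 0], [0, 0, 0], [0, 0, 0]], jaw=[0, 0, 0, 0, 0, 0, 0, 0])

```text
time_s: 16.9
tcp_pos: [0.4511, 0.2283, 0.0041]
eef_rot: [179.8, 0.1, -19.5]
contact_force: [0.4, -1.2, 0.6]
gripper_width: 0.0877
```

Run:
```python
from plant import r
from h import *
s=r.get_state(); print(s['tcp_pos'],s['eef_rot'],s['contact_force'])
c=r.capture("side"); cv2.imwrite("pics/s9.png",cv2.resize(c["pixels"][60:240,190:350],None,fx=4,fy=3.3,interpolation=cv2.INTER_CUBIC))
```

```text
[0.45107926 0.22834039 0.00409868] [ 1.79834799e+02  7.13713482e-02 -1.94912227e+01] [ 0.43822396 -1.17379075  0.56711902]
```

View pics/s9.png

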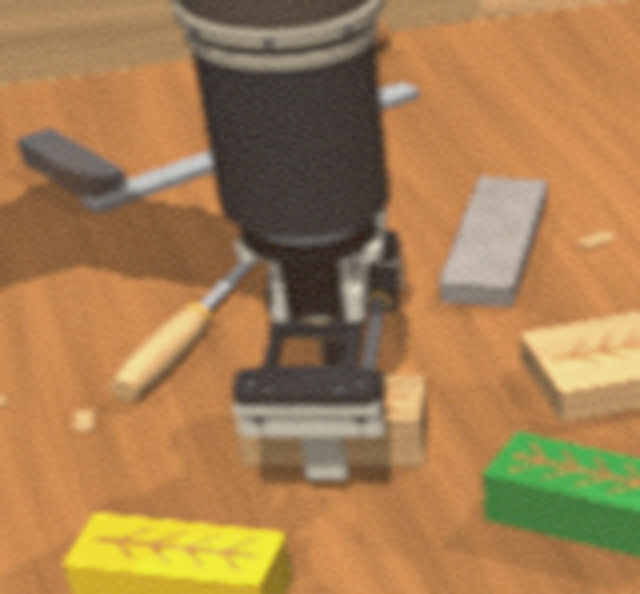

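Request:
apply_moves(slide=[[0, 0, -0.03], [0, 0, 0], [0, 0, 0], [0, 0, 0], [0, 0, 0], [0, 0, 0], [0, 0, 0]], turn=[[0, 0, 0], [0, 0, 0], [0, 0, 0], [0, 0, 0], [0, 0, 0], [0, 0, 0], [0, 0, 0]], jaw=[0.2, 0.4, 1, 1, 1, 1, 1], newtons=15)

```text
time_s: 17.65
tcp_pos: [0.4522, 0.2295, 0.0094]
eef_rot: [-180.0, -0.0, -19.3]
contact_force: [-1.4, 0.2, 5.6]
gripper_width: 0.0498
```

Request:
apply_moves(slide=[[0, 0, -0.1], [0, 0, -0.3], [0, 0, -0.4], [0, 0, -0.4]], turn=[[0, 0, 0], [0, 0, 0], [0, 0, 0], [0, 0, 0]], jaw=[1, 1, 1, 1])

```text
time_s: 18.05
tcp_pos: [0.4514, 0.2287, 0.1303]
eef_rot: [179.9, 0.0, -19.3]
contact_force: [0.3, 0.9, -2.2]
gripper_width: 0.0497
```

Run:
```python
from plant import r
from h import *
s=r.get_state(); print(s['tcp_pos'],s['eef_rot'],s['contact_force'],s['gripper_width'])
c=r.capture("side"); cv2.imwrite("pics/s10.png",cv2.resize(c["pixels"][0:240,190:410],None,fx=3,fy=2.4,interpolation=cv2.INTER_CUBIC))
```

```text
[0.45137635 0.22866757 0.13032808] [ 1.79911017e+02  4.15969118e-02 -1.93270240e+01] [ 0.30764018  0.8919146  -2.23748988] 0.04965879893255779
```

View pics/s10.png

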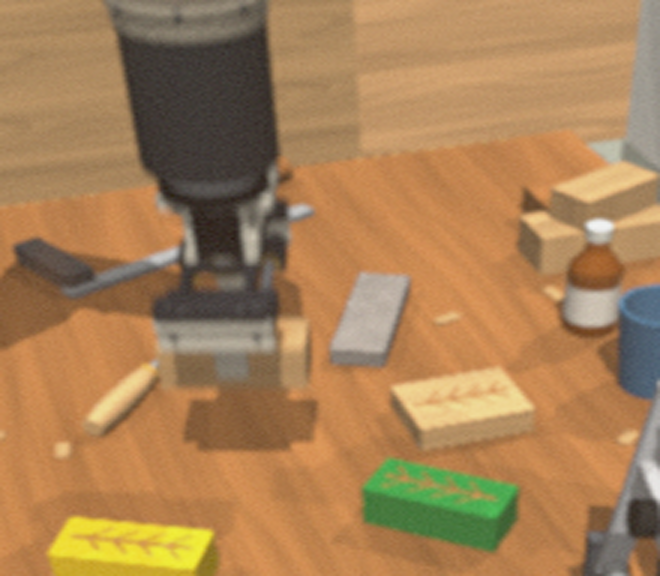

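Blank held: width 49.7 mm, its weight showing, and level in the picture. I'm carrying it over the front of the channel.

Request:
apply_moves(slide=[[0.15, 0.3, 0], [0.2, 0.41, 0], [0.22, 0.44, 0], [0.22, 0.44, 0], [0.22, 0.44, 0], [0.22, 0.44, 0], [0.184, 0.398, 0], [0, 0, 0]], turn=[[0, 0, 0], [0, 0, 0], [0, 0, 0], [0, 0, 0], [0, 0, 0], [0, 0, 0], [0, 0, 0], [0, 0, -0.079]], jaw=[1, 1, 1, 1, 1, 1, 1, 1])

```text
time_s: 18.9
tcp_pos: [0.4898, -0.0925, 0.1288]
eef_rot: [180.0, 0.0, -12.8]
contact_force: [0.7, 0.8, -2.4]
gripper_width: 0.0503
```

Request:
apply_moves(slide=[[0, 0, 0], [0, 0, 0]], turn=[[0, 0, 0], [0, 0, 0]], jaw=[1, 1])

```text
time_s: 19.1
tcp_pos: [0.4903, -0.088, 0.129]
eef_rot: [-180.0, 0.0, -12.7]
contact_force: [0.6, -0.2, -1.9]
gripper_width: 0.0497
```

Run:
```python
from plant import r
from h import *
np.set_printoptions(precision=2,suppress=True)
s=r.get_state(); print(loc(s['tcp_pos'])*1000,s['eef_rot'],s['contact_force'],s['gripper_width'],s['joints'])
for n in ("wrist","side"):
    c=r.capture(n); cv2.imwrite(f"pics/{n}11.png",c["pixels"]); pickle.dump(c,open(f"pics/{n}11.pkl","wb"))
    W=cloud(c); q=loc(W)*1000; q=q.reshape(-1,3); q=q[~np.isnan(q[:,0])]
    b=q[(abs(q[:,2]-166)<10)&(abs(q[:,1])<45)&(q[:,0]>-130)&(q[:,0]<40)]
    if len(b)>50: print(n,"blank",len(b),cv2.minAreaRect(b[:,:2].astype(np.float32)),np.percentile(b,[2,50,98],axis=0))
    b=q[(abs(q[:,2]-32)<4)&(q[:,0]<40)&(q[:,0]>-115)&(abs(q[:,1])<60)]
    for sg in (1,-1):
        e=b[b[:,1]*sg>0]; 
        if len(e)>30:print("  rail y",len(e),np.percentile(e[:,1],[3,10,50,90,97]))
```

```text
[-44.73   0.77 129.01] [-179.99    0.01  -12.72] [ 0.59 -0.19 -1.86] 0.04969293449972798 [ 12.46   8.34 -28.18  -0.01 -53.49  64.82]
wrist blank 27387 ((-36.97750473022461, 0.392120361328125), (83.83209228515625, 93.75211334228516), 89.57642364501953) [[-80.46 -32.91 158.87]
 [-26.18   0.23 164.01]
 [  9.39  33.68 172.52]]
  rail y 1886 [28.48 29.72 36.55 42.88 43.82]
  rail y 1875 [-43.28 -42.19 -35.84 -29.03 -27.83]
side blank 259 ((-45.59282684326172, 0.3234405517578125), (75.49469757080078, 116.0270004272461), 76.44448852539062) [[-100.73  -25.64  156.95]
 [ -90.63   -3.76  163.23]
 [ -59.1    24.35  165.76]]
  rail y 494 [26.79 28.25 35.3  42.64 44.4 ]
  rail y 568 [-44.66 -43.85 -36.62 -29.13 -27.96]
```

View pics/wrist11.png

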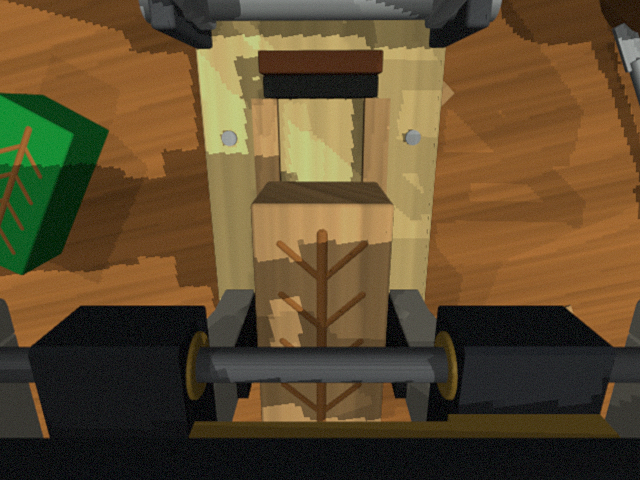

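View pics/side11.png

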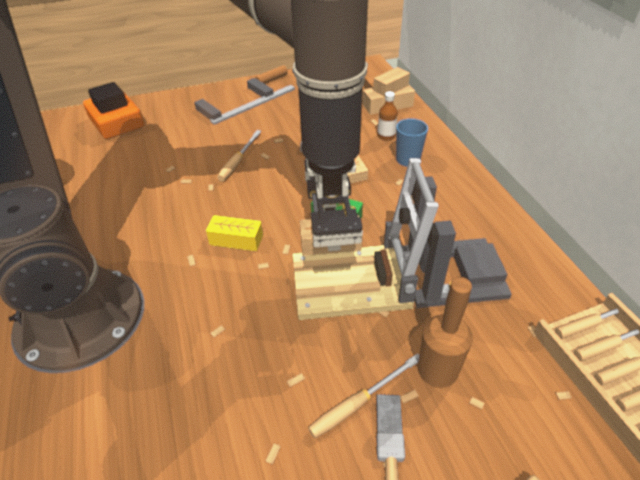

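Run:
```python
from h import *
np.set_printoptions(precision=2,suppress=True)
q=loc(cloud(load("wrist11")))*1000
for v in (215,240,265,280):
    row=q[v]; m=(abs(row[:,2]-166)<9)&(abs(row[:,1])<40); print(v,row[m][0],row[m][-1],np.median(row[m],0))
Y=[row for row in q[205:282].reshape(-1,3) if abs(row[2]-165)<6 and abs(row[1])<28]
Y=np.array(Y); print(cv2.minAreaRect(Y[:,:2].astype(np.float32)),Y[:,0].max(),np.median(Y[:,2]))
for v in (110,130,150): 
    row=q[v]; m=(abs(row[:,2]-32)<4)&(abs(row[:,1])<50); print(v,row[m][0],row[m][-1])
    m=(abs(row[:,2]-20)<3)&(abs(row[:,1])<32); print(v,row[m][0],row[m][-1])
b=q[60:100,262:380].reshape(-1,3); b=b[(b[:,2]>30)&(b[:,2]<52)]; print("pad face",np.percentile(b[:,0],[2,10,50]),np.percentile(b[:,1],[2,98]))
```

```text
215 [  5.04  24.91 162.7 ] [  4.98 -24.75 162.99] [  5.29   0.06 163.9 ]
240 [ -4.    24.62 163.27] [ -4.06 -24.43 163.5 ] [ -3.83  -0.27 164.  ]
265 [-12.98  24.52 164.72] [-14.03 -24.75 162.48] [-13.26   0.27 164.2 ]
280 [-19.3   24.66 163.75] [-19.93 -24.65 162.64] [-19.26   0.11 163.95]
((-5.608922958374023, 0.09798622131347656), (50.17462921142578, 29.507671356201172), 89.82295227050781) 9.191189137747985 163.9984775950229
110 [39.2  44.08 32.34] [ 38.97 -43.54  31.92]
110 [39.07 28.19 20.02] [ 38.92 -27.61  19.68]
130 [26.9  43.55 31.95] [ 26.7  -43.42  32.48]
130 [26.16 28.1  18.82] [ 26.1  -27.24  20.39]
150 [14.21 43.64 31.65] [ 13.99 -43.51  31.81]
150 [13.04 28.39 20.48] [ 12.84 -27.68  19.93]
pad face [45.62 46.19 59.41] [-34.52  35.66]
```

Alignment is good: blank y 0.1 mm, channel centre 0.3 mm, yaw within 0.2°. The blank's bottom is about 119 mm up, so I'm lowering it until it touches the bed.

Request:
apply_moves(slide=[[0, 0, 0.2], [0, 0, 0.3], [0, 0, 0.2], [0, 0, 0.15], [0, 0, 0.08], [0, 0, 0.02], [0, 0, 0]], turn=[[0, 0, 0], [0, 0, 0], [0, 0, 0], [0, 0, 0], [0, 0, 0], [0, 0, 0], [0, 0, 0]], jaw=[1, 1, 1, 1, 1, 1, 1])

```text
time_s: 19.9
tcp_pos: [0.4909, -0.0877, 0.0342]
eef_rot: [180.0, -0.0, -12.5]
contact_force: [-0.2, -0.6, -2.4]
gripper_width: 0.0505
```

Request:
apply_moves(slide=[[0, 0, 0.015], [0, 0, 0]], turn=[[0, 0, 0], [0, 0, 0]], jaw=[1, 1])

```text
time_s: 20.1
tcp_pos: [0.491, -0.088, 0.033]
eef_rot: [-180.0, -0.1, -12.5]
contact_force: [-0.2, -0.2, -2.1]
gripper_width: 0.05
```

Request:
apply_moves(slide=[[0, 0, 0.015], [0, 0, 0]], turn=[[0, 0, 0], [0, 0, 0]], jaw=[1, 1])

```text
time_s: 20.3
tcp_pos: [0.4906, -0.0882, 0.0311]
eef_rot: [-180.0, -0.0, -12.5]
contact_force: [0.3, -0.0, -2.2]
gripper_width: 0.0501
```

Request:
apply_moves(slide=[[0, 0, 0.01], [0, 0, 0]], turn=[[0, 0, 0], [0, 0, 0]], jaw=[1, 1])

```text
time_s: 20.5
tcp_pos: [0.4904, -0.0882, 0.0299]
eef_rot: [180.0, 0.0, -12.5]
contact_force: [-0.4, 0.7, -0.8]
gripper_width: 0.0498
```

Request:
apply_moves(slide=[[0, 0, 0.005], [0.05, 0, 0], [0.05, 0, 0], [0.05, 0, 0], [0.05, 0, 0], [0.05, 0, 0], [0, 0, 0]], turn=[[0, 0, 0], [0, 0, 0], [0, 0, 0], [0, 0, 0], [0, 0, 0], [0, 0, 0], [0, 0, 0]], jaw=[1, 1, 1, 1, 1, 1, 1])

```text
time_s: 21.2
tcp_pos: [0.516, -0.0937, 0.0295]
eef_rot: [-180.0, -0.0, -12.5]
contact_force: [0.5, 0.1, 0.3]
gripper_width: 0.0499
```

Run:
```python
from plant import r
from h import *
np.set_printoptions(precision=2,suppress=True)
s=r.get_state(); print(loc(s['tcp_pos'])*1000,s['eef_rot'],s['contact_force'],s['gripper_width'])
c=r.capture("wrist"); cv2.imwrite("pics/w12.png",c["pixels"]); 
q=loc(cloud(c))*1000
for u in (300,320,340):
    col=q[:,u]; m=(abs(col[:,2]-65)<4)&(col[:,0]>-40)&(col[:,0]<42); print(u,"front x",col[m][:,0].max())
c=r.capture("side"); cv2.imwrite("pics/s12.png",cv2.resize(c["pixels"][160:330,270:470],None,fx=3.5,fy=3.5,interpolation=cv2.INTER_CUBIC))
```

```text
[-18.39   0.84  29.47] [-179.99   -0.05  -12.54] [0.5  0.06 0.29] 0.049913602636871536
300 front x 35.960313131608316
320 front x 35.95339963714653
340 front x 36.00166451942607
```

View pics/w12.png

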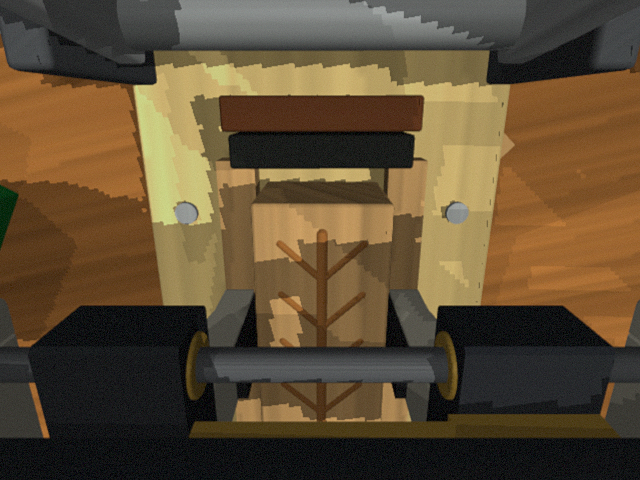

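View pics/s12.png

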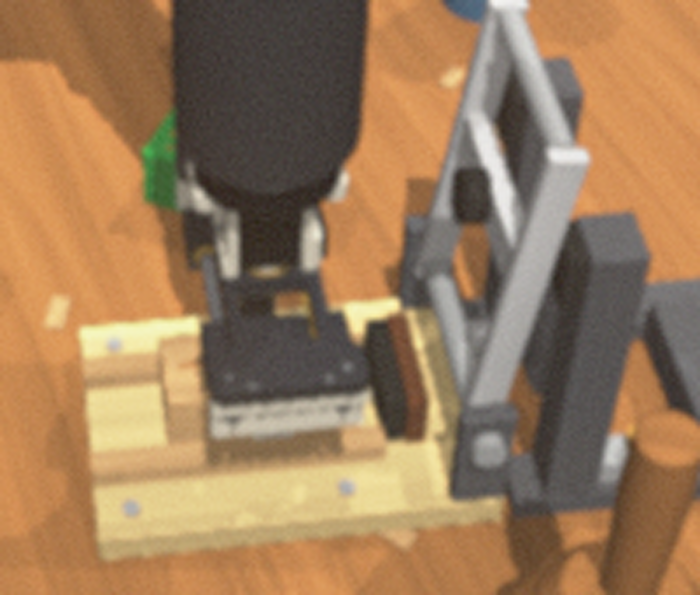

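The blank sits between the rails with about 9 mm of gap to the black pad. I'm sliding on gently.

Request:
apply_moves(slide=[[0.03, 0, 0], [0.03, 0, 0], [0.01, 0, 0], [0, 0, 0]], turn=[[0, 0, 0], [0, 0, 0], [0, 0, 0], [0, 0, 0]], jaw=[1, 1, 1, 1])

```text
time_s: 21.7
tcp_pos: [0.522, -0.0951, 0.0295]
eef_rot: [180.0, -0.0, -12.5]
contact_force: [-0.7, 0.1, 0.1]
gripper_width: 0.0497
```

Request:
apply_moves(slide=[[0.01, 0, 0], [0, 0, 0]], turn=[[0, 0, 0], [0, 0, 0]], jaw=[1, 1])

```text
time_s: 21.9
tcp_pos: [0.5227, -0.0953, 0.0295]
eef_rot: [180.0, 0.0, -12.5]
contact_force: [-0.5, 0.0, 1.2]
gripper_width: 0.0499
```

Request:
apply_moves(slide=[[0.01, 0, 0], [0, 0, 0]], turn=[[0, 0, 0], [0, 0, 0]], jaw=[1, 1])

```text
time_s: 22.1
tcp_pos: [0.5238, -0.0955, 0.0295]
eef_rot: [180.0, -0.0, -12.5]
contact_force: [-0.9, 0.4, 1.3]
gripper_width: 0.0501
```

Request:
apply_moves(slide=[[0.01, 0, 0], [0, 0, 0]], turn=[[0, 0, 0], [0, 0, 0]], jaw=[1, 1])

```text
time_s: 22.3
tcp_pos: [0.5248, -0.0958, 0.0295]
eef_rot: [-180.0, -0.0, -12.5]
contact_force: [-1.1, 0.6, -0.7]
gripper_width: 0.0498
```

Request:
apply_moves(slide=[[0.01, 0, 0], [0, 0, 0]], turn=[[0, 0, 0], [0, 0, 0]], jaw=[1, 1])

```text
time_s: 22.5
tcp_pos: [0.5258, -0.096, 0.0295]
eef_rot: [180.0, -0.0, -12.5]
contact_force: [-0.8, -0.3, 1.2]
gripper_width: 0.0503
```

Request:
apply_moves(slide=[[0.01, 0, 0], [0, 0, 0]], turn=[[0, 0, 0], [0, 0, 0]], jaw=[1, 1])

```text
time_s: 22.7
tcp_pos: [0.5264, -0.0962, 0.0295]
eef_rot: [180.0, 0.0, -12.5]
contact_force: [-3.1, -0.0, 4.4]
gripper_width: 0.0501
```

Request:
apply_moves(slide=[[0.007, 0, 0], [0, 0, 0]], turn=[[0, 0, 0], [0, 0, 0]], jaw=[1, 1])

```text
time_s: 22.9
tcp_pos: [0.5266, -0.0963, 0.0295]
eef_rot: [180.0, 0.1, -12.5]
contact_force: [-5.1, 1.7, 5.9]
gripper_width: 0.0498
```

Run:
```python
from plant import r
from h import *
np.set_printoptions(precision=2,suppress=True)
s=r.get_state(); print(loc(s['tcp_pos'])*1000,s['contact_force'])
c=r.capture("wrist"); cv2.imwrite("pics/w13.png",c["pixels"])
q=loc(cloud(c))*1000
for u in (280,300,320,340,360):
    col=q[:,u]; m=(abs(col[:,2]-65)<3.5)&(col[:,0]>-40)&(col[:,0]<60); print(u,"front x",col[m][:,0].max())
```

```text
[-7.55  0.59 29.46] [-5.06  1.69  5.86]
280 front x 46.80659871459447
300 front x 46.97257646137388
320 front x 46.78185969550343
340 front x 46.546427100184964
360 front x 46.841036108070426
```

View pics/w13.png

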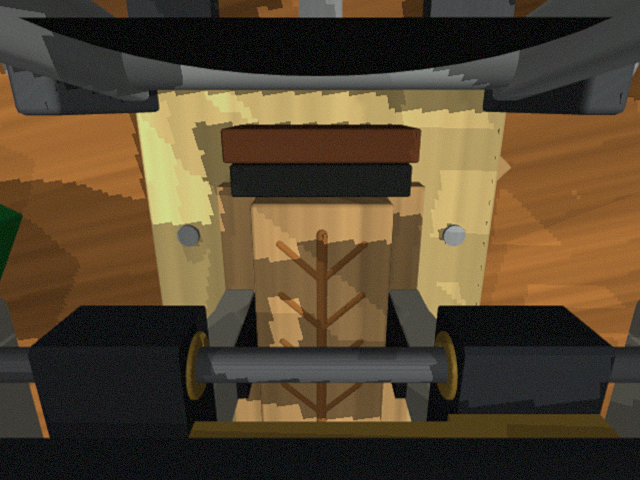

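Request:
apply_moves(slide=[[-0.003, 0, 0], [0, 0, 0], [0, 0, 0], [0, 0, 0], [0, 0, 0], [0, 0, 0]], turn=[[0, 0, 0], [0, 0, 0], [0, 0, 0], [0, 0, 0], [0, 0, 0], [0, 0, 0]], jaw=[1, 0.4, 0.36, 0.32, 0.28, 0.25])

```text
time_s: 23.55
tcp_pos: [0.5272, -0.0963, 0.0294]
eef_rot: [-180.0, -0.0, -12.5]
contact_force: [0.1, -1.1, 0.8]
gripper_width: 0.0646
```

Run:
```python
from plant import r
from h import *
s=r.get_state(); print(loc(s['tcp_pos'])*1000,s['contact_force'],s['gripper_width'])
c=r.capture("wrist"); cv2.imwrite("pics/w14.png",c["pixels"])
q=loc(cloud(c))*1000
for u in (270,280,300,320,340,360,375):
    col=q[:,u]; m=(abs(col[:,2]-65)<3.5)&(col[:,0]>-40)&(col[:,0]<60); print(u,"front x",col[m][:,0].max())
```

```text
[-6.95866309  0.73641148 29.44719383] [ 0.06251774 -1.13723724  0.79462693] 0.06459775733948918
270 front x 46.58120602460254
280 front x 46.34540112699079
300 front x 46.69230141298933
320 front x 46.34683870756566
340 front x 46.482207882986636
360 front x 46.18573966952417
375 front x 46.38788977652885
```

View pics/w14.png

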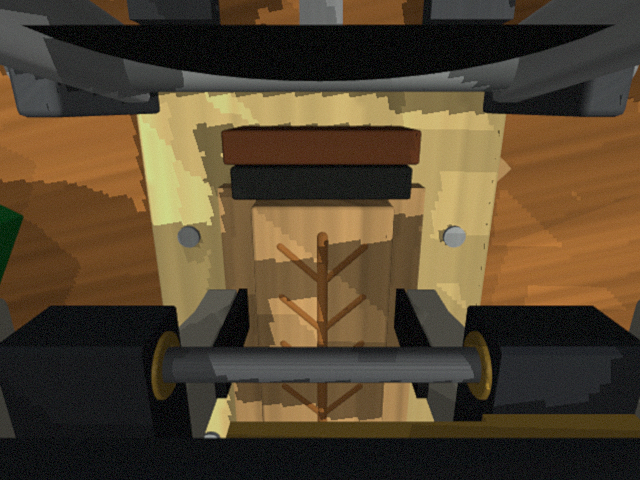

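The blank is released and its front edge is on the pad. Nothing moved on opening. I'm lifting out, then checking it with a light push from behind and a slow retreat.

Request:
apply_moves(slide=[[0, 0, -0.1], [0, 0, -0.2], [0, 0, -0.3], [-0.3, 0, 0], [-0.35, 0, 0], [-0.25, 0, 0], [0, 0, 0], [0, 0, 0]], turn=[[0, 0, 0], [0, 0, 0], [0, 0, 0], [0, 0, 0], [0, 0, 0], [0, 0, 0], [0, 0, 0], [0, 0, 0]], jaw=[0.25, 0.25, 0.25, 1, 1, 1, 1, 1])

```text
time_s: 24.4
tcp_pos: [0.4398, -0.0765, 0.0906]
eef_rot: [-180.0, -0.1, -12.5]
contact_force: [-0.5, -0.1, 0.1]
gripper_width: 0.0313
```

Run:
```python
from plant import r
from h import *
s=r.get_state(); print(loc(s['tcp_pos'])*1000,s['contact_force'],s['gripper_width'])
for n in("wrist","side"):
    c=r.capture(n); p=c["pixels"]
    if n=="side": p=cv2.resize(p[150:330,270:470],None,fx=3.5,fy=3.2,interpolation=cv2.INTER_CUBIC)
    cv2.imwrite(f"pics/{n}15.png",p)
    q=loc(cloud(c)).reshape(-1,3)*1000; b=q[(abs(q[:,2]-65)<4)&(abs(q[:,1])<30)&(q[:,0]<60)&(q[:,0]>-110)]
    print(n,len(b),cv2.minAreaRect(b[:,:2].astype(np.float32)) if len(b)>20 else 0)
```

```text
[-96.54337394   1.01250453  90.59953794] [-0.47670753 -0.06486207  0.13811865] 0.031293651565604985
wrist 22927 ((-15.118453979492188, 0.06312942504882812), (50.167598724365234, 97.1458740234375), 89.984375)
side 1008 ((-9.455863952636719, -0.7093791961669922), (53.51890563964844, 109.61979675292969), 89.69036865234375)
```

View pics/wrist15.png

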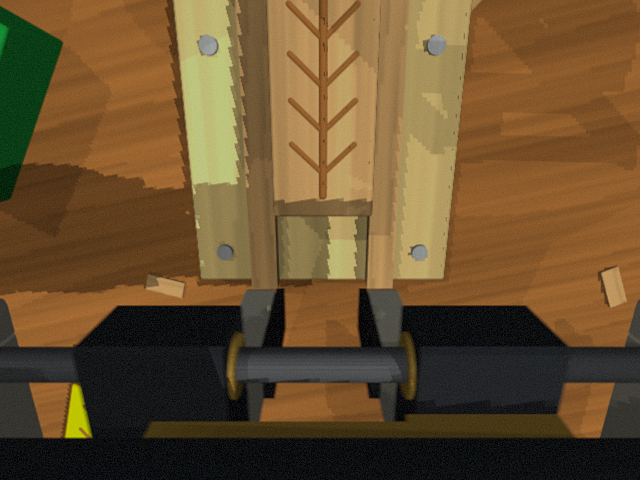

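View pics/side15.png

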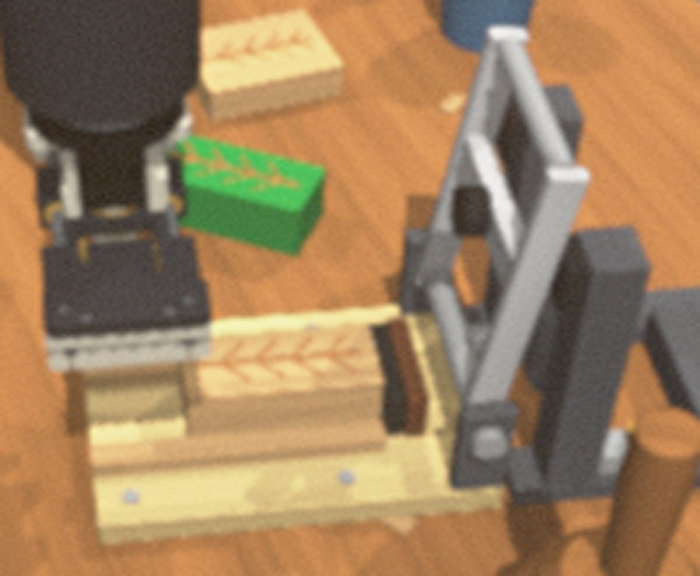

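It looks home in both views. Now a light confirming push with the closed fingers.

Request:
apply_moves(slide=[[0, 0, 0], [0, 0, 0], [0, 0, 0.2], [0, 0, 0.2], [0, 0, 0.15], [0.08, 0, 0], [0.06, 0, 0], [0, 0, 0]], turn=[[0, 0, 0], [0, 0, 0], [0, 0, 0], [0, 0, 0], [0, 0, 0], [0, 0, 0], [0, 0, 0], [0, 0, 0]], jaw=[1, 1, 1, 1, 1, 1, 1, 1])

```text
time_s: 25.3
tcp_pos: [0.4548, -0.0798, 0.0352]
eef_rot: [-180.0, -0.1, -12.5]
contact_force: [-0.2, 0.2, 0.6]
gripper_width: 0.0007
```

Request:
apply_moves(slide=[[0.03, 0, 0], [0.02, 0, 0], [0, 0, 0]], turn=[[0, 0, 0], [0, 0, 0], [0, 0, 0]], jaw=[1, 1, 1])

```text
time_s: 25.6
tcp_pos: [0.4582, -0.0808, 0.0349]
eef_rot: [-180.0, -0.0, -12.5]
contact_force: [-0.3, 0.2, 0.0]
gripper_width: 0.0005
```

Request:
apply_moves(slide=[[0.02, 0, 0], [0, 0, 0]], turn=[[0, 0, 0], [0, 0, 0]], jaw=[1, 1])

```text
time_s: 25.8
tcp_pos: [0.4598, -0.0813, 0.0346]
eef_rot: [-180.0, -0.0, -12.5]
contact_force: [-0.5, -0.4, 0.4]
gripper_width: 0.0005
```

Request:
apply_moves(slide=[[0.01, 0, 0], [0, 0, 0]], turn=[[0, 0, 0], [0, 0, 0]], jaw=[1, 1])

```text
time_s: 26.0
tcp_pos: [0.4599, -0.0816, 0.0343]
eef_rot: [180.0, 0.1, -12.5]
contact_force: [-3.3, 1.2, 2.4]
gripper_width: 0.0003
```

Request:
apply_moves(slide=[[-0.003, 0, 0], [-0.003, 0, 0], [-0.003, 0, 0], [-0.003, 0, 0], [-0.005, 0, 0], [-0.02, 0, 0], [-0.1, 0, 0], [-0.1, 0, 0]], turn=[[0, 0, 0], [0, 0, 0], [0, 0, 0], [0, 0, 0], [0, 0, 0], [0, 0, 0], [0, 0, 0], [0, 0, 0]], jaw=[1, 1, 1, 1, 1, 1, 1, 1])

```text
time_s: 26.8
tcp_pos: [0.4365, -0.0763, 0.0343]
eef_rot: [180.0, 0.0, -12.6]
contact_force: [-0.3, 0.5, 0.2]
gripper_width: 0.0008
```

Request:
apply_moves(slide=[[0, 0, -0.3], [0, 0, -0.4], [0, 0, -0.5], [0, 0.4, -0.3], [0, -0.5, 0], [0, -0.5, 0], [0, -0.5, 0], [0, 0, 0]], turn=[[0, 0, 0], [0, 0, 0], [0, 0, 0], [0, 0, 0], [0, 0, 0], [0, 0, 0], [0, 0, 0], [0, 0, 0]], jaw=[1, 1, 1, 1, 1, 1, 1, 1])

```text
time_s: 27.6
tcp_pos: [0.462, 0.0347, 0.1847]
eef_rot: [-179.9, -0.1, -12.4]
contact_force: [-0.8, -0.6, -0.3]
gripper_width: 0.0008
```

Run:
```python
from plant import r
from h import *
s=r.get_state(); print(s['tcp_pos'],s['contact_force'],s['time_s'])
for n in("top","side"):
    c=r.capture(n); cv2.imwrite(f"pics/{n}16.png",c["pixels"])
    q=loc(cloud(c)).reshape(-1,3)*1000; b=q[(abs(q[:,2]-65)<4)&(abs(q[:,1])<30)&(q[:,0]<52)&(q[:,0]>-110)]
    print(n,len(b),cv2.minAreaRect(b[:,:2].astype(np.float32)) if len(b)>20 else 0)
    if n=="side": cv2.imwrite("pics/side16z.png",cv2.resize(c["pixels"][150:330,270:470],None,fx=3.5,fy=3.2,interpolation=cv2.INTER_CUBIC))
```

```text
[0.46198652 0.0347123  0.18466878] [-0.75613089 -0.58316342 -0.27002294] 27.6
top 1359 ((-8.267204284667969, 1.1028099060058594), (110.62962341308594, 49.915504455566406), 0.130341038107872)
side 1084 ((-9.369892120361328, -1.1744632720947266), (53.76673126220703, 109.6963119506836), 89.96037292480469)
```

View pics/top16.png

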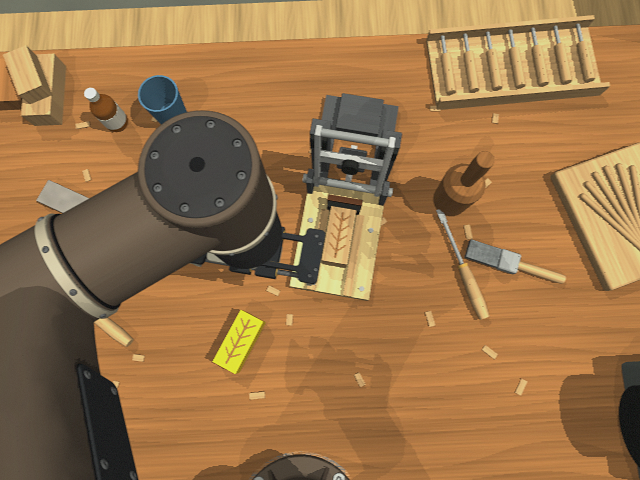

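View pics/side16z.png

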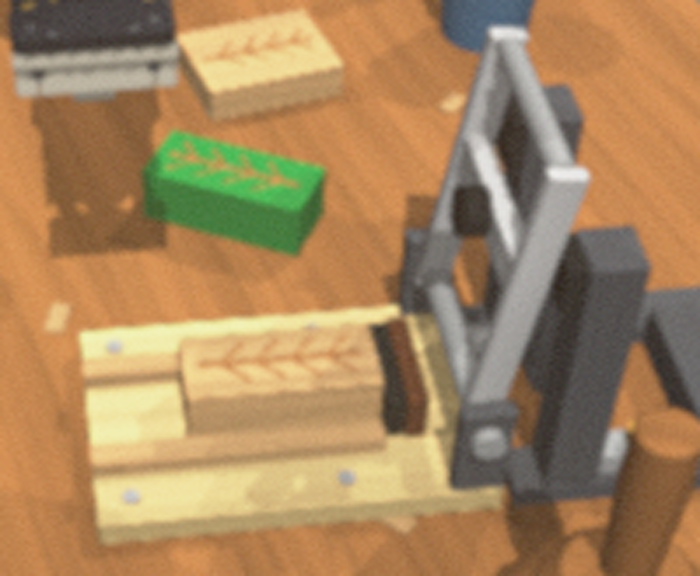

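The blank lies in the channel against the pad. The fork is open on the rest, the other things are where they were, and the robot is clear, so I'm handing in.

```bash
python3 -c "
from plant import r
print(r.close_job())"
```

```text
the job is handed in; nothing more can be done
None
```

I handed the job in at about 28 s. The hold-down arm is leaning open on the rest, and the narrow blank is in the channel against the end stop. In the last pictures nothing else in view looked moved; the robot hid part of the top view. The gripper was well clear of everything.

**Last checks**
- **Arm:** it stayed still when I let go, at about 1.70 rad, and was still leaning in the final views.
- **Blank:** it is square with the channel to within about 0.2°. It touched the pad at about 3 N, and I pressed it to about 5 N. After release, a light push from behind met resistance straight away (about 3.5 N), so I found no gap at the stop.

**What went wrong or disagreed**
- **Fingertip position:** both cameras showed the tips about 26 mm higher than the stated tool geometry. My first grip on the crossbar therefore closed above it and pressed down with about 15 N. I corrected for this from then on.
- **Lifting the arm:** my first arc was slightly tight, which put about 20 N along the arm, pushing towards the hinge, before I corrected it.
- **Contact with the rest:** I took one step too many before reading the force. It briefly reached about 11 N at the crossbar, just over the 10 N guide. By my estimate, that could have been 15–20 N on the rest, against its limit of about 15 N. I backed off at once.

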